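# Fit a polishing cone from the dust-flap dispenser

### The arm

A 6-joint arm with a two-finger parallel gripper is mounted at the origin on the work surface. World frame = base frame: x ahead of the robot, y to its left, z up, the work surface at z = 0. Lengths are in m, angles in rad, forces in N, time in s.
With the tool pointing down it reaches from about 0.375 to 0.975 m from the base axis. Payload 3.8 kg.
Tool frame: the origin (TCP) lies midway between the tips of the shut fingers; the grasp point (between the pads) lies 19 mm behind it; z points along the fingers, y is the direction in which the jaws open and shut (so a half turn about z gives the same grasp; the last joint's range is limited). The gripper opens to 85 mm and grips with 20 to 120 N. Pads are 22 mm wide; open, the fingers measure 114 mm over their backs; the gripper's body (76 mm by 85 mm) begins 54 mm behind the grasp point. The pads swing forward as they close: fully open they stand 13 mm farther back than shut.
Start: joints at [1.225, 0.264, 1.604, -0, 1.274, -0.037], TCP at [0.205, 0.643, 0.198] pointing down, gripper open.
Joint ranges: [-2.63, 2.63], [-0.94, 2.18], [0.31, 2.57], [-1.31, 4.45], [0, 2.66], [-2.55, 2.55]. Speed limits (rad/s): [2.57, 2.57, 3.14, 3.14, 3.14, 3.14].

### API

Orientations are given as [roll, pitch, yaw] about the fixed x, y, z axes, in that order (R = Rz(yaw) Ry(pitch) Rx(roll)).
In Python, from workcell import state, read_camera, robot gives the robot as it stands.
- The arm moves only by the tool drive_tool, never from a script. Its argument "deltas" is a list of rows, each a list of 4 numbers: the shift along the tool's x, y, z in mm, then the turn about the tool's z in rad. A call has exactly 8 rows; each row is the pose to reach, as a shift and turn from the pose commanded when the call began, along the tool's axes at that moment; what a row does not reach only later rows make up. A row lasts 1/12 s, in which the tool goes at most 41.7 mm and 7.16 degrees, less where a joint would pass 70% of its speed; a pose out of reach is approached as far as the arm can. A call with a gripper value outside its range is refused whole. "jaw" is the closure in counts, from 0 (fully open) to 255 (shut), set as the call begins (left out, the last holds). The fingers move at their own pace and stop on an object; "squeeze" is the grip in N (left out, the last holds). Time passes only in rows, so rows that repeat a pose let the fingers close, or fill a call up. It gives the time, the measured TCP pose, the force and the opening at its end, in the units of the state.
- state(): the state, without advancing time (a new reading comes with each control period).
- read_camera(name): name is "scene" or "top" or "wrist"; returns a dict with "frame" (400x640x3 uint8, red, green, blue), "range_z" (400x640 float32, m along the optical axis (not along the pixel's ray), 0 where there is no reading), "fx", "fy", "cx", "cy" (pixels), "dist_coeffs" ([k1, k2, p1, p2, k3] as OpenCV has them; the pictures are not rectified), "origin" and "orientation" of the camera in the world. Camera axes: x right, y up, looking along -z (the intrinsics and any distortion apply to the point x, -y, -z); pixel columns grow to the right and rows downward; lengths in m; the calibration is good to about 2 mm. A picture is of the moment at which its call begins.
- robot.hand_in(): hands the job in, once; it reports no verdict.
The state is a dict: "t": time; "joint_pos": joint angles; "qd": joint speeds; "tau": joint torques, N m; "ee_pos": TCP position; "tool_rot": TCP orientation; "contact_force": force on the tool from outside, world axes, zero at the start; "ft_torque": the same for the moment, N m; "opening": opening from 0.0 (shut) to 1.0 (fully open).
Only numpy, scipy, OpenCV 4.12 (cv2) and the standard library are available. Lean on these libraries where they do the work, as an engineer would, in place of code of your own. Each camera call takes 0.05 s, during which the arm holds its last target.

### The job

Stand the blue bench weight on the dispenser's press plate and let go, so that it holds the spring flap open; then take the yellow polishing cone out and seat it upright and fully home in the brass cup that matches it. Let go, then lift the cone about a centimetre or two to check that it comes free, and seat it again, always lowering things rather than dropping them. Last, put the weight back flat on its black pad so that the flap springs shut, leaving the other things on the bench where they are.

Things in the scene. Friction and masses are not known exactly. Their poses are not given: they have to be found in the camera images.
- dispenser: fixed white open-topped box, 160 mm (own x) by 130 mm (own y), rim 115 mm high, walls 5 mm, inner floor 11 mm high; origin on the bench under the box's centre, z up. A clear flap with a red edge covers the whole top, hinged along the rim on the +y side. The press plate stands outside the -y side, its centre 145 mm from the box's centre (80 mm from the wall)
- flap (a joint): spring flap of the dispenser (clear, 160 x 130 mm, red frame): 0 shut, 1.9 rad fully open, when it stands up and leans back past upright on the +y side, its edge 240 mm above the bench. Geared to the press plate: pressing the plate 35 mm down opens it fully; it springs shut when the plate is let up
- pedal_top (a point): centre of the top face of the dispenser's black press plate (84 mm along the dispenser's x by 76 mm along its y), axes as the dispenser's. Its top is 90 mm above the bench when up and goes straight down to 55 mm; it needs 3 to 4 N all the way, which the blue weight alone supplies once it is let go on the plate
- cone_mid (a point): centre of the yellow polishing cone, standing upright on its small end inside the dispenser at about its centre; 96 mm tall, about 0.18 kg, own z along its axis, this point 48 mm above its underside. Yellow taper 30 mm across at the bottom, 64 mm across from 48 to 54 mm up, then a black cylindrical grip knob 34 mm across from 54 to 96 mm up
- cup_mouth (a point): centre of the mouth of the fixed brass taper cup that matches the cone: mouth 60 mm across inside, rim 64 mm above the bench, on a dark round base 90 mm across. With the cone fully home its centre is 7 mm above this point and its underside 41 mm below it
- narrow_cup_mouth (a point): centre of the mouth of another fixed cup, silver, mouth only 42 mm across, rim 64 mm high, on the same kind of base; it does not fit the cone. The two cups may stand in either place
- weight_mid (a point): centre of the loose blue metal weight, a block 64 mm (own x) by 50 mm (own y) by 36 mm high with a 25 mm hole down through it, about 0.64 kg, lying flat; this point is 18 mm above its underside
- pad_top (a point): centre of the top face of the black rubber pad fixed on the bench, 130 mm (own x) by 110 mm (own y), top 4 mm above the bench; the weight starts on it and must end on it
- amber_mid (a point): centre of a loose faceted amber piece, 68 mm across, 26 mm high; bystander
- sander_mid (a point): centre of a loose cork sanding block 100 x 60 x 25 mm lying flat; bystander
- paste_mid (a point): centre of a loose jar of polishing paste, 64 mm across, 75 mm tall, standing; bystander
Not all that is in view belongs to the job. Leave any pink or purple look-alike of the part that bears weight_mid alone.

How it is judged:
By the outcome, as a careful person would: the job done as asked, in the order asked, and still so for the second after the job is handed in, with the robot touching nothing.
It also fails if it takes over 72 s, if anything falls off the work surface, if the arm or the gripper's body presses on something with over 40 N, if the wrist force passes 120 N, or if a joint passes its speed limit or range.

## Working session

There is one attempt and no reset: what is moved stays moved. The work goes in short steps, Python scripts to look and compute and a tool call to move; the robot and the scene stay as the last step left them, time stands still between calls to the robot, and variables do not carry over. Pictures are saved under pics/ and viewed, and the job is handed in when it is done.

Besides the shell and the picture viewer there is one more tool, called by a JSON object that holds its "name" and its "arguments". drive_tool: Moves the arm, as the interface text tells. Its arguments: {"type":"object","properties":{"deltas":{"type":"array","items":{"type":"array","items":{"type":"number"}}},"jaw":{"type":"number"},"squeeze":{"type":"number"}},"required":["deltas"]}

```bash
mkdir -p pics; ls; cat > h.py <<'E'
import numpy as np, cv2
from workcell import state, read_camera, robot
from scipy.spatial.transform import Rotation as R
def Rcam(c):
    o=np.array(c["orientation"],float)
    if o.shape==(3,3): return o
    if o.size==4: return R.from_quat(o).as_matrix()
    return R.from_euler('xyz',o).as_matrix()
def K(c): return np.array([[c["fx"],0,c["cx"]],[0,c["fy"],c["cy"]],[0,0,1.]])
def rays(c,px):
    p=cv2.undistortPoints(np.array(px,float).reshape(-1,1,2),K(c),np.array(c["dist_coeffs"],float)).reshape(-1,2)
    d=np.c_[p[:,0],-p[:,1],-np.ones(len(p))]
    return np.array(c["origin"],float),d@Rcam(c).T
def onplane(c,px,z):
    o,d=rays(c,px); t=(z-o[2])/d[:,2]; return o+d*t[:,None]
def depthpts(c,px):
    px=np.array(px,int).reshape(-1,2); o,d=rays(c,px); z=c["range_z"][px[:,1],px[:,0]]; return o+d*z[:,None]
def proj(c,P):
    P=np.atleast_2d(P); q=(P-np.array(c["origin"]))@Rcam(c); q=q*[1,-1,-1]
    return cv2.projectPoints(q.reshape(-1,1,3),np.zeros(3),np.zeros(3),K(c),np.array(c["dist_coeffs"],float))[0].reshape(-1,2)
def save(c,n): cv2.imwrite("pics/"+n,c["frame"][:,:,::-1])
E
python3 - <<'E'
from h import *
print(state())
for n in ["scene","top","wrist"]:
    c=read_camera(n); save(c,n+"0.png"); np.save(n+"0.npy",c,allow_pickle=True)
    print(n,{k:v for k,v in c.items() if k not in("frame","range_z")})
E
```

```text
pics
{'t': 0.0, 'joint_pos': array([ 1.22508454e+00,  2.64753556e-01,  1.60537684e+00,  4.65745708e-06,
        1.27369790e+00, -3.69069779e-02]), 'qd': array([ 0.00150771,  0.00092864,  0.00140664,  0.00157632,  0.00027231,
       -0.00063189]), 'tau': array([ 7.05677776e-04, -5.15099180e+01, -3.67325056e+01,  3.45744331e-05,
        1.29142069e-02,  2.42565648e-07]), 'ee_pos': array([0.20487723, 0.64230988, 0.1963603 ]), 'tool_rot': array([-3.13935869e+00, -8.69394519e-05,  2.83278638e+00]), 'contact_force': array([-1.11033422, -0.56991986, -0.65798218]), 'ft_torque': array([0.07304781, 0.09225551, 0.04264432]), 'opening': 1.0025407929706143}
scene {'fx': 398.7954377647352, 'fy': 398.7954377647352, 'cx': 322.4893280513315, 'cy': 206.8326976964025, 'dist_coeffs': array([-0.04195674,  0.        ,  0.        ,  0.        ,  0.        ]), 'origin': array([ 1.13218286, -0.24351726,  0.81380733]), 'orientation': array([0.68826954, 0.00785747, 1.17550453])}
top {'fx': 423.2155377759251, 'fy': 423.2155377759251, 'cx': 318.78755635614795, 'cy': 196.2532648641115, 'dist_coeffs': array([-0.06411473,  0.        ,  0.        ,  0.        ,  0.        ]), 'origin': array([ 0.47583145, -0.02128769,  1.17780875]), 'orientation': array([ 0.1113333 ,  0.00685969, -1.58573474])}
wrist {'fx': 345.6415458995327, 'fy': 345.6415458995327, 'cx': 320.94375156970796, 'cy': 204.3125071557443, 'dist_coeffs': array([0.0227244, 0.       , 0.       , 0.       , 0.       ]), 'origin': array([0.13756032, 0.66509243, 0.37250221]), 'orientation': array([-0.28269782,  0.00132013,  1.26240598])}
```

View pics/scene0.png

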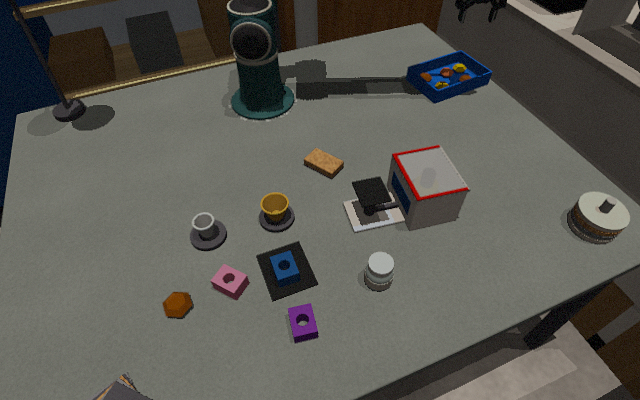

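View pics/top0.png

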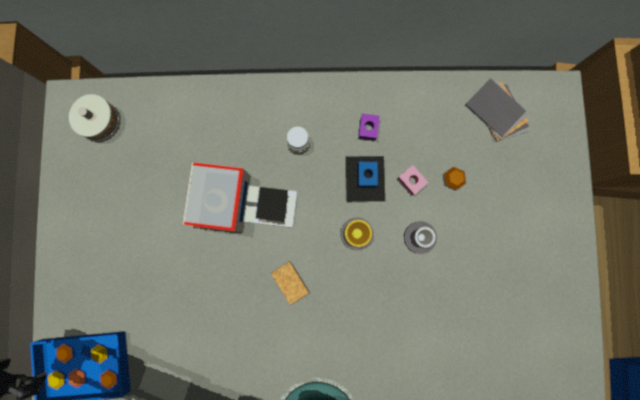

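View pics/wrist0.png

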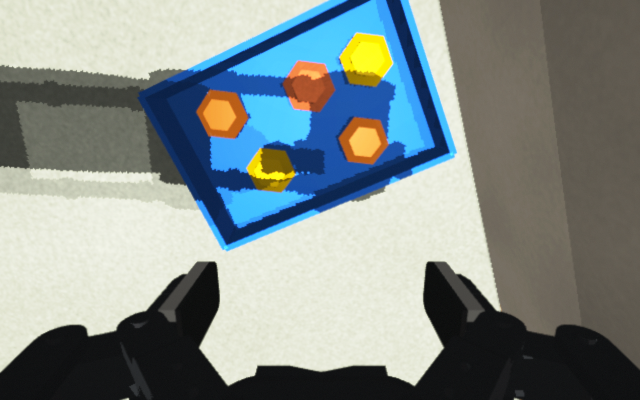

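Top view: the blue weight is at (368,174) on its black pad, with look-alikes pink at (413,180) and purple at (369,127). The blue tray at (80,365) is another blue object. The brass cup is at (358,233) and the silver one at (424,237). The dispenser is at (215,197) with its plate at (272,205). I choose the blue one on the pad.

```bash
cat > m.py <<'E'
from h import *
c=np.load("top0.npy",allow_pickle=True).item()
s=np.load("scene0.npy",allow_pickle=True).item()
def grid(c,box):
    x0,y0,x1,y1=box
    X,Y=np.meshgrid(np.arange(x0,x1),np.arange(y0,y1)); px=np.c_[X.ravel(),Y.ravel()]
    return px,depthpts(c,px)
def rect(P):
    (cx,cy),(w,h),a=cv2.minAreaRect(P[:,:2].astype(np.float32)*1000); return np.round([cx,cy,w,h,a],1)
def hsvsel(c,px):
    hsv=cv2.cvtColor(c["frame"],cv2.COLOR_RGB2HSV); return hsv[px[:,1],px[:,0]]
for n,c,wb,pb,gb,sb in [("top",c,(350,155,390,192),(250,183,300,230),(335,210,380,255),(400,215,445,258)),("scene",s,(262,240,310,295),(340,170,405,235),(255,185,300,235),(185,205,232,255))]:
    px,P=grid(c,wb); hv=hsvsel(c,px)
    m=(abs(hv[:,0].astype(int)-107)<12)&(hv[:,1]>150)&(hv[:,2]>60)
    print(n,"weight z med",np.median(P[m,2]),"n",m.sum()); t=m&(abs(P[:,2]-0.040)<0.008); print(rect(onplane(c,px[t],0.040)),t.sum())
    px,P=grid(c,pb); t=(abs(P[:,2]-0.09)<0.012); print("plate",rect(onplane(c,px[t],0.09)),t.sum(),np.median(P[t,2]))
    for nm,b in(("gold",gb),("silver",sb)):
        px,P=grid(c,b); t=(abs(P[:,2]-0.064)<0.007); q=onplane(c,px[t],0.064)
        print(nm,t.sum(),np.median(P[t,2]) if t.any() else 0, [np.round(1000*v,1) if not isinstance(v,tuple) else np.round(1000*np.array(v),1) for v in cv2.minEnclosingCircle(q[:,:2].astype(np.float32))[:2]])
        hv=hsvsel(c,px[t]); print(hv.mean(0))
E
python3 m.py
python3 - <<'E'
from h import *
for n,b in(("top",(170,100,470,260)),("scene",(180,140,480,345))):
    c=np.load(n+"0.npy",allow_pickle=True).item(); f=c["frame"][b[1]:b[3],b[0]:b[2]]
    cv2.imwrite(f"pics/crop_{n}.png",cv2.resize(f,None,fx=2.6,fy=2.6,interpolation=cv2.INTER_CUBIC)[:,:,::-1])
E
```

```text
top weight z med 0.04052964791174407 n 429
[ 663.5 -148.8   51.5   63.4   89.1] 376
plate [579.3 108.3  76.1  84.1  82.5] 949 0.09106184615794355
gold 233 0.06423819644971163 [array([ 501.7, -116.9]), np.float64(35.4)]
[ 23.89270386 183.43347639 166.96995708]
silver 148 0.06421871511844057 [array([ 488.2, -292.7]), np.float64(26.9)]
[ 66.28378378   9.72972973 168.64189189]
scene weight z med 0.041260687725364176 n 471
[ 663.9 -149.1   50.3   65.4   88. ] 468
plate [579.6 133.3 126.6  94.6  83.4] 955 0.09122446510326676
gold 258 0.06389669567453443 [array([ 502.5, -115.3]), np.float64(37.3)]
[ 20.27131783 183.30232558 139.74806202]
silver 193 0.06461953887858662 [array([ 489.3, -287.7]), np.float64(28.9)]
[ 34.27979275  14.12953368 131.77202073]
```

View pics/crop_top.png

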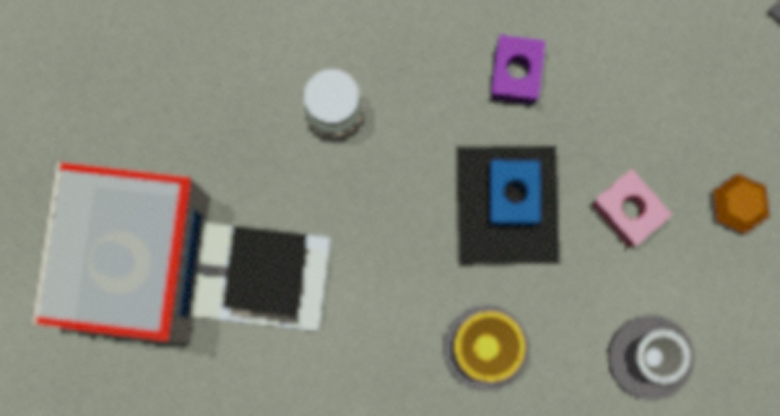

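View pics/crop_scene.png

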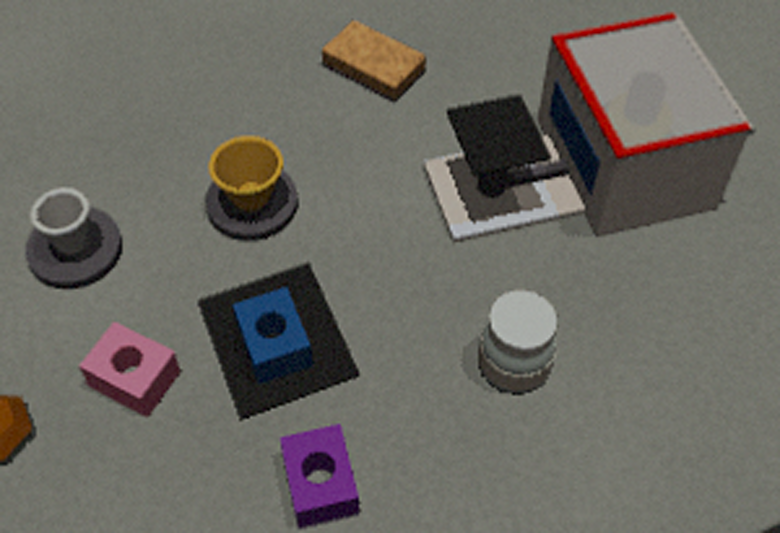

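The crop confirms the choice: a blue block with a hole, on the black pad, at crop position (515,192). Next I'll measure the dispenser and write a move helper.

```bash
cat > go.py <<'E'
import sys
from h import *
def go(x,y,z,yaw=None):
    s=state(); Rm=R.from_euler('xyz',s["tool_rot"]).as_matrix()
    d=(np.array([x,y,z])/1000-s["ee_pos"])@Rm*1000
    y0=np.arctan2(Rm[1,0],Rm[0,0]); a=0 if yaw is None else -((yaw-y0+np.pi)%(2*np.pi)-np.pi)
    print("now",np.round(s["ee_pos"]*1000,1),"rot",np.round(s["tool_rot"],4),"delta",np.round(d,1),"turn",round(a,3),"j",np.round(s["joint_pos"],2),"F",np.round(s["contact_force"],1),"open",round(s["opening"],3),"t",s["t"])
if __name__=="__main__": go(*map(float,sys.argv[1:]))
E
cat >> m.py <<'E'
print("---")
c=np.load("top0.npy",allow_pickle=True).item()
for n,c,b,padb in(("top",c,(175,155,255,240),(340,150,392,207)),("scene",s,(385,140,475,225),(250,238,322,302))):
    px,P=grid(c,b); hv=hsvsel(c,px); t=((hv[:,0]<8)|(hv[:,0]>172))&(hv[:,1]>150)
    print(n,"red",t.sum(),np.median(P[t,2]),rect(onplane(c,px[t],0.115)),rect(onplane(c,px[t],0.119)))
    px,P=grid(c,padb); hv=hsvsel(c,px); t=(hv[:,2]<55)&(P[:,2]<.012); print("pad",rect(onplane(c,px[t],0.004)),t.sum())
E
python3 m.py | sed -n '/---/,$p'; python3 go.py 664 -149 130 3.117
```

```text
---
top red 470 0.1215580799937529 [598.3 250.6 128.9 162.4  82.2] [597.8 249.5 128.4 161.8  82.2]
pad [ 655.6 -145.7  101.3  122.6   88.7] 1074
scene red 480 0.12153237097348768 [591.  216.3 209.1 165.   82.2] [594.1 213.7 207.9 164.   82.2]
pad [ 656.4 -144.4  109.5  129.3   89.8] 1537
now [204.9 642.5 196.6] rot [-3.1398e+00 -1.0000e-04  2.8328e+00] delta [-677.9 -614.4   67.7] turn -0.284 j [ 1.23  0.26  1.61  0.    1.27 -0.04] F [ 0.   0.2 -0.4] open 0.996 t 0.15
```

{"name": "drive_tool", "arguments": {"deltas": [[-10,-9,0,-0.02],[-30,-27,0,-0.06],[-58,-53,0,-0.11],[-86,-78,0,-0.16],[-114,-104,0,-0.21],[-142,-129,0,-0.25],[-170,-155,0,-0.28],[-198,-180,0,-0.284]]}}

```text
t: 0.82
ee_pos: [0.3394, 0.4095, 0.1974]
tool_rot: [-3.141, -0.0, 3.119]
contact_force: [0.5, 0.8, -0.1]
opening: 1.0
```

```bash
python3 go.py 664 -149 130 3.117
```

```text
now [339.4 409.5 197.4] rot [-3.1412e+00 -2.0000e-04  3.1186e+00] delta [-337.4 -550.8   67.5] turn 0.002 j [ 0.83 -0.01  1.91 -0.    1.24 -0.72] F [ 0.5  0.8 -0.1] open 1.0 t 0.8167
```

{"name": "drive_tool", "arguments": {"deltas": [[-19,-31,0,0],[-38,-62,0,0],[-57,-93,0,0],[-76,-124,0,0],[-95,-155,0,0],[-114,-186,0,0],[-133,-217,0,0],[-152,-248,0,0]]}}

```text
t: 1.48
ee_pos: [0.4852, 0.158, 0.1976]
tool_rot: [3.142, -0.0, 3.117]
contact_force: [0.3, 0.6, -0.4]
opening: 1.003
```

{"name": "drive_tool", "arguments": {"deltas": [[-19,-31,0,0],[-38,-62,0,0],[-57,-93,0,0],[-76,-124,5,0],[-95,-155,10,0],[-114,-186,15,0],[-133,-217,20,0],[-148,-242,25,0]]}}

```text
t: 2.15
ee_pos: [0.6276, -0.0884, 0.172]
tool_rot: [-3.141, -0.0, 3.116]
contact_force: [0.0, 1.0, 0.9]
opening: 0.997
```

```bash
python3 go.py 664 -149 130 3.117
```

```text
now [627.6 -88.4 172. ] rot [-3.1411e+00 -1.0000e-04  3.1158e+00] delta [-38.  -59.6  42.1] turn -0.001 j [-0.18  0.2   1.73 -0.    1.21 -1.72] F [0.  1.  0.9] open 0.997 t 2.15
```

{"name": "drive_tool", "arguments": {"deltas": [[-12,-20,10,0],[-22,-36,18,0],[-30,-46,25,0],[-34,-52,30,0],[-34,-52,32,0],[-34,-52,32,0],[-34,-52,32,0],[-34,-52,32,0]]}}

```text
t: 2.82
ee_pos: [0.6595, -0.1376, 0.1414]
tool_rot: [3.142, 0.001, 3.118]
contact_force: [0.3, 0.5, 0.1]
opening: 0.999
```

```bash
python3 go.py 664 -149 22 3.117; python3 - <<'E'
from h import *
c=read_camera("wrist"); save(c,"w1.png")
hsv=cv2.cvtColor(c["frame"],cv2.COLOR_RGB2HSV); m=cv2.inRange(hsv,(95,120,50),(125,255,255))
n,l,st,ce=cv2.connectedComponentsWithStats(m); print(st[1:][st[1:,4]>300])
i=1+np.argmax(st[1:,4]); ys,xs=np.nonzero(l==i); px=np.c_[xs,ys]; P=depthpts(c,px); t=abs(P[:,2]-.04)<.006
Q=onplane(c,px[t],.04); print(np.median(P[t,2]),cv2.minAreaRect((Q[:,:2]*1000).astype(np.float32)))
E
```

```text
now [ 659.5 -137.6  141.4] rot [3.1415e+00 7.0000e-04 3.1180e+00] delta [ -4.7 -11.3 119.4] turn 0.001 j [-0.24  0.3   1.67  0.    1.18 -1.79] F [0.3 0.5 0.1] open 0.999 t 2.8167
[[ 276  162   62   75 3849]]
0.039862311833607444 ((665.5664672851562, -148.8822021484375), (49.94356918334961, 63.90872573852539), 88.65853118896484)
```

View pics/w1.png

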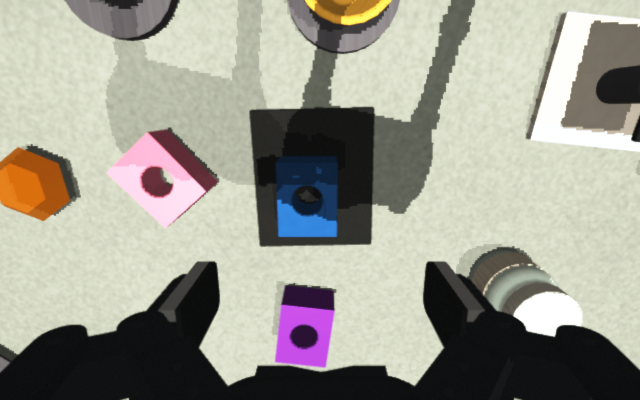

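The wrist view shows the blue weight at (307,197) on the pad, with pink at (160,178) and purple at (305,330). The fit agrees with the top view: 50 x 64 mm, top at 40 mm. Descending.

{"name": "drive_tool", "arguments": {"deltas": [[-3,-6,5,0],[-6,-11,20,0],[-6,-11,40,0],[-6,-11,60,0],[-6,-11,75,0],[-6,-11,83,0],[-6,-11,85,0],[-6,-11,85,0]], "squeeze": 50}}

```text
t: 3.53
ee_pos: [0.6647, -0.1498, 0.0545]
tool_rot: [3.141, -0.002, 3.117]
contact_force: [0.2, -0.2, -0.4]
opening: 1.005
```

```bash
python3 go.py 665 -149 8 3.118
```

```text
now [ 664.7 -149.8   54.5] rot [ 3.1412e+00 -1.7000e-03  3.1167e+00] delta [-0.4  0.8 46.5] turn -0.001 j [-0.26  0.39  1.71 -0.    1.04 -1.8 ] F [ 0.2 -0.2 -0.4] open 1.005 t 3.5333
```

{"name": "drive_tool", "arguments": {"deltas": [[0,0.5,12,0],[0,0.5,25,0],[0,0.5,36,0],[0,0.5,43,0],[0,0.5,46,0],[0,0.5,46,0],[0,0.5,46,0],[0,0.5,46,0]]}}

```text
t: 4.2
ee_pos: [0.6658, -0.1495, 0.0102]
tool_rot: [-3.141, 0.001, 3.117]
contact_force: [0.0, 0.9, 0.8]
opening: 1.0
```

{"name": "drive_tool", "arguments": {"deltas": [[0,0,0,0],[0,0,0,0],[0,0,0,0],[0,0,0,0],[0,0,0,0],[0,0,0,0],[0,0,0,0],[0,0,0,0]], "jaw": 255, "squeeze": 50}}

```text
t: 4.87
ee_pos: [0.6652, -0.1494, 0.0097]
tool_rot: [-3.142, -0.0, 3.117]
contact_force: [-0.3, 0.4, -1.0]
opening: 0.003
```

```bash
python3 go.py 665 -149 130 3.118
```

```text
now [ 665.2 -149.4    9.7] rot [-3.1416 -0.      3.1168] delta [   0.3    0.3 -120.3] turn -0.001 j [-0.26  0.44  1.74 -0.    0.96 -1.8 ] F [-0.3  0.4 -1. ] open 0.003 t 4.8667
```

The jaws shut on nothing, so I'll look.

```bash
python3 - <<'E'
from h import *
c=read_camera("wrist"); save(c,"w2.png"); c=read_camera("scene"); cv2.imwrite("pics/s2.png",cv2.resize(c["frame"][130:360,160:480],None,fx=2.4,fy=2.4)[:,:,::-1])
print(state())
E
```

```text
{'t': 4.9667, 'joint_pos': array([-2.57361103e-01,  4.38397076e-01,  1.74011198e+00,  5.26579725e-06,
        9.63153218e-01, -1.80335896e+00]), 'qd': array([-1.67097969e-03, -1.16518539e-04,  7.28614575e-05,  1.16885419e-03,
       -6.59098774e-04, -1.62753901e-03]), 'tau': array([-1.31899145e-03, -5.55265725e+01, -3.15436828e+01, -1.43039892e-04,
        1.01459511e-03,  9.18800481e-06]), 'ee_pos': array([ 0.66523602, -0.14933899,  0.00963727]), 'tool_rot': array([ 3.14157240e+00, -6.67462262e-05,  3.11679118e+00]), 'contact_force': array([-0.12742318,  0.25229706,  0.37475236]), 'ft_torque': array([0.01556826, 0.01275326, 0.00326443]), 'opening': -0.001227982936362625}
```

View pics/w2.png

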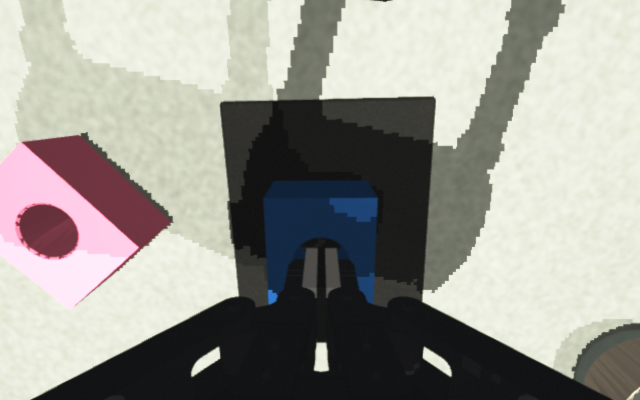

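View pics/s2.png

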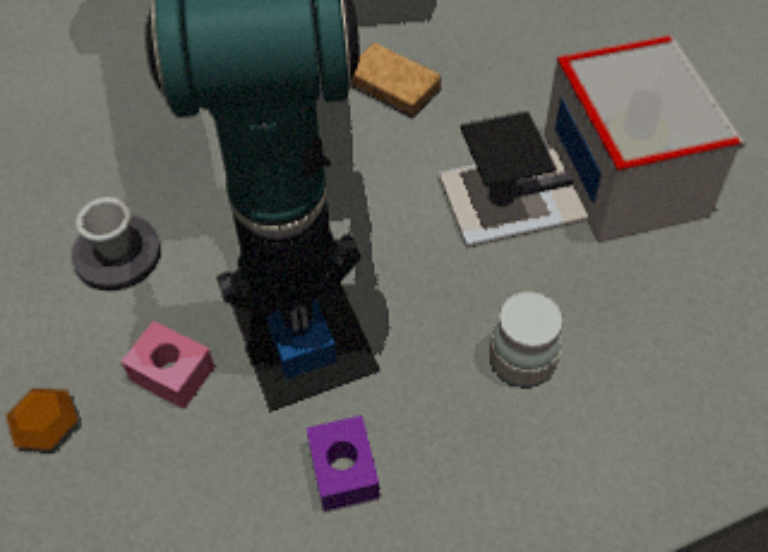

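```bash
python3 - <<'E'
from h import *
s=state()
for n in("scene","wrist","top"):
    c=read_camera(n)
    tip=s["ee_pos"]; P=np.array([tip,tip+[0,0,.03],tip+[0,0,.05]])
    print(n,proj(c,P).round(0).tolist())
    np.save(n+"2.npy",c,allow_pickle=True)
    f=c["frame"].copy()
    if n!="top":
        cs=proj(c,P)
        x,y=cs[1].astype(int); b=f[max(0,y-50):y+50,x-60:x+60]
        cv2.imwrite(f"pics/z_{n}.png",cv2.resize(b,None,fx=6,fy=6,interpolation=cv2.INTER_CUBIC)[:,:,::-1])
        print("crop origin",x-60,max(0,y-50))
c=np.load("wrist2.npy",allow_pickle=True).item()
for p in[(312,255),(330,255),(312,290),(332,290),(320,215),(300,240),(275,250),(370,250),(350,205),(320,390)]:
    print(p,depthpts(c,[p]).round(4).tolist())
E
```

```text
scene [[285.0, 272.0], [284.0, 265.0], [283.0, 261.0]]
crop origin 223 215
wrist [[319.0, 239.0], [319.0, 263.0], [319.0, 285.0]]
crop origin 258 213
top [[366.0, 175.0], [368.0, 173.0], [368.0, 172.0]]
(312, 255) [[0.6543, -0.1518, 0.0545]]
(330, 255) [[0.654, -0.1444, 0.0556]]
(312, 290) [[0.6555, -0.1512, 0.0803]]
(332, 290) [[0.6535, -0.1445, 0.0841]]
(320, 215) [[0.642, -0.1482, 0.0392]]
(300, 240) [[0.6536, -0.1576, 0.0395]]
(275, 250) [[0.6585, -0.1693, 0.0389]]
(370, 250) [[0.659, -0.1259, 0.0401]]
(350, 205) [[0.6376, -0.1349, 0.0394]]
(320, 390) [[0.6535, -0.1483, 0.1251]]
```

View pics/z_scene.png

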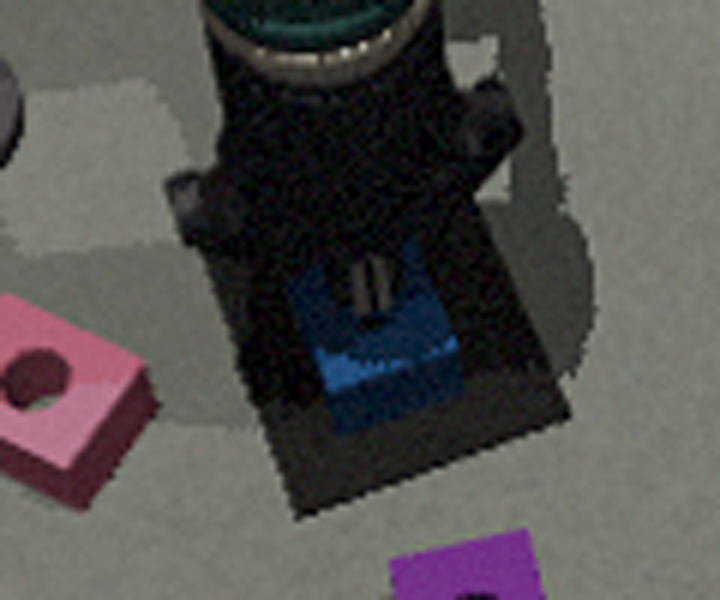

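View pics/z_wrist.png

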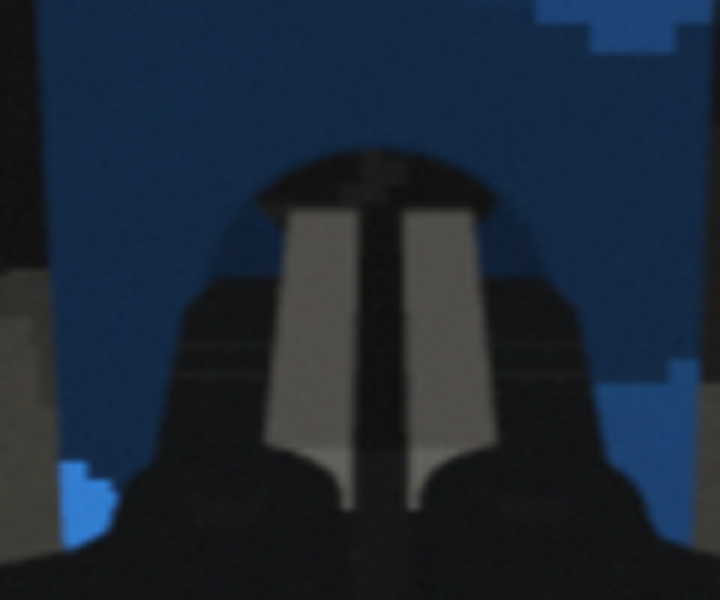

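The wrist depth puts the shut fingertips at about z = 49 mm, just above the weight's top, while the reported TCP reads 10 mm. So the real tip is about 38 mm above the reported value. I'll open, then check this by going down carefully.

{"name": "drive_tool", "arguments": {"deltas": [[0,0,0,0],[0,0,0,0],[0,0,0,0],[0,0,0,0],[0,0,0,0],[0,0,0,0],[0,0,0,0],[0,0,0,0]], "jaw": 0}}

```text
t: 5.78
ee_pos: [0.6653, -0.1494, 0.0097]
tool_rot: [-3.142, 0.0, 3.117]
contact_force: [-1.6, 0.2, -0.1]
opening: 0.998
```

{"name": "drive_tool", "arguments": {"deltas": [[0,0,4,0],[0,0,8,0],[0,0,12,0],[0,0,16,0],[0,0,19,0],[0,0,20,0],[0,0,20,0],[0,0,20,0]]}}

```text
t: 6.45
ee_pos: [0.6652, -0.1493, -0.0105]
tool_rot: [3.142, -0.0, 3.117]
contact_force: [-1.1, -0.3, 0.2]
opening: 0.996
```

```bash
python3 - <<'E'
from h import *
c=read_camera("wrist"); save(c,"w3.png"); np.save("w3.npy",c,allow_pickle=True); print(state()["ee_pos"],state()["contact_force"],state()["opening"])
E
```

```text
[ 0.66544482 -0.14938778 -0.0102311 ] [ 0.81334935  1.11596873 -0.20981483] 1.0030565695454536
```

View pics/w3.png

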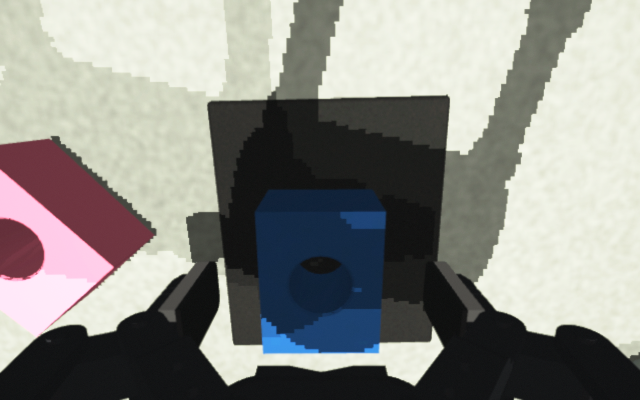

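A reported TCP of -10 mm with no contact force confirms that the readout is offset along the tool. Next I'll measure the open tip height directly.

```bash
python3 - <<'E'
from h import *
c=np.load("w3.npy",allow_pickle=True).item()
for p in[(205,268),(212,268),(434,268),(430,285),(212,285),(213,300),(280,340),(370,340),(260,300),(384,300),(230,230)]: print(p,depthpts(c,[p]).round(4).tolist())
E
```

```text
(205, 268) [[0.6531, -0.192, 0.0464]]
(212, 268) [[0.6553, -0.1909, 0.042]]
(434, 268) [[0.6557, -0.1051, 0.0456]]
(430, 285) [[0.6639, -0.1055, 0.0437]]
(212, 285) [[0.6619, -0.1911, 0.0436]]
(213, 300) [[0.6679, -0.1911, 0.0445]]
(280, 340) [[0.691, -0.1665, 0.0395]]
(370, 340) [[0.6917, -0.1281, 0.0398]]
(260, 300) [[0.6714, -0.1736, 0.0397]]
(384, 300) [[0.6945, -0.1159, 0.0046]]
(230, 230) [[0.6535, -0.1932, 0.0042]]
```

True shut-tip height is the reported z plus 39 mm (the open tip is 52 mm above the reading, which matches the stated 13 mm swing). Going down to reported z = -30.

{"name": "drive_tool", "arguments": {"deltas": [[0,0,4,0],[0,0,8,0],[0,0,12,0],[0,0,16,0],[0,0,19,0],[0,0,20,0],[0,0,20,0],[0,0,20,0]]}}

```text
t: 7.17
ee_pos: [0.6653, -0.1493, -0.0304]
tool_rot: [3.142, -0.0, 3.117]
contact_force: [0.1, -0.2, 0.0]
opening: 0.998
```

{"name": "drive_tool", "arguments": {"deltas": [[0,0,0,0],[0,0,0,0],[0,0,0,0],[0,0,0,0],[0,0,0,0],[0,0,0,0],[0,0,0,0],[0,0,0,0]], "jaw": 255, "squeeze": 50}}

```text
t: 7.83
ee_pos: [0.6657, -0.1497, -0.0298]
tool_rot: [-3.141, 0.001, 3.117]
contact_force: [0.1, -0.8, 3.2]
opening: 0.582
```

{"name": "drive_tool", "arguments": {"deltas": [[0,0,-4,0],[0,0,-12,0],[0,0,-26,0],[0,0,-46,0],[0,0,-68,0],[0,0,-90,0],[0,0,-110,0],[0,0,-120,0]]}}

```text
t: 8.5
ee_pos: [0.6668, -0.1495, 0.0935]
tool_rot: [-3.141, 0.004, 3.117]
contact_force: [0.7, 0.4, -4.8]
opening: 0.577
```

```bash
python3 go.py 579.5 108.3 90 3.007; python3 - <<'E'
from h import *
c=read_camera("wrist"); save(c,"w4.png")
E
```

```text
now [ 666.8 -149.5   93.5] rot [-3.1409  0.0041  3.1169] delta [ 93.6 255.6   2.9] turn 0.11 j [-0.26  0.35  1.69  0.    1.1  -1.8 ] F [ 0.7  0.4 -4.8] open 0.577 t 8.5
```

View pics/w4.png

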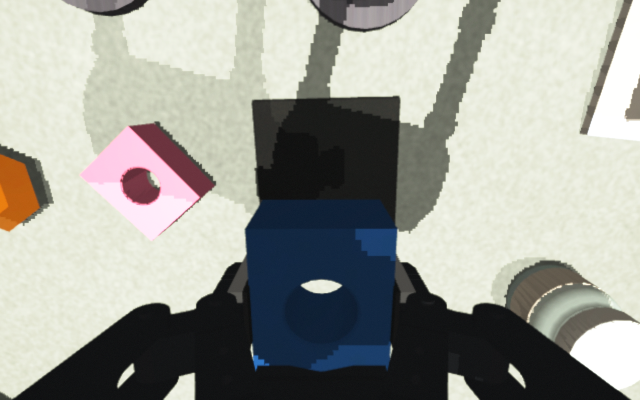

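The weight is held level (hole at (321,300)). Moving to above the press plate.

{"name": "drive_tool", "arguments": {"deltas": [[3,8,0,0.01],[10,26,0,0.03],[22,60,0,0.05],[35,96,0,0.08],[48,132,0,0.1],[61,167,0,0.11],[74,203,0,0.11],[84,228,0,0.11]]}}

```text
t: 9.22
ee_pos: [0.5829, 0.084, 0.0871]
tool_rot: [3.141, -0.005, 3.007]
contact_force: [0.1, 0.4, -6.7]
opening: 0.578
```

{"name": "drive_tool", "arguments": {"deltas": [[5,15,0,0],[8,22,0,0],[8,22,0,0],[8,22,0,0],[8,22,0,0],[8,22,0,0],[8,22,0,0],[8,22,0,0]]}}

```text
t: 9.88
ee_pos: [0.5823, 0.1025, 0.0897]
tool_rot: [-3.142, 0.0, 3.005]
contact_force: [-0.2, -0.7, -6.7]
opening: 0.577
```

```bash
python3 go.py 579.5 108.3 65 3.007; python3 - <<'E'
from h import *
c=read_camera("wrist"); save(c,"w5.png"); np.save("w5.npy",c,allow_pickle=True)
E
```

```text
now [582.3 102.5  89.7] rot [-3.1415e+00  1.0000e-04  3.0053e+00] delta [ 3.6  5.3 24.7] turn -0.002 j [ 0.13  0.2   1.89 -0.    1.05 -1.3 ] F [-0.2 -0.7 -6.7] open 0.577 t 9.8833
```

View pics/w5.png

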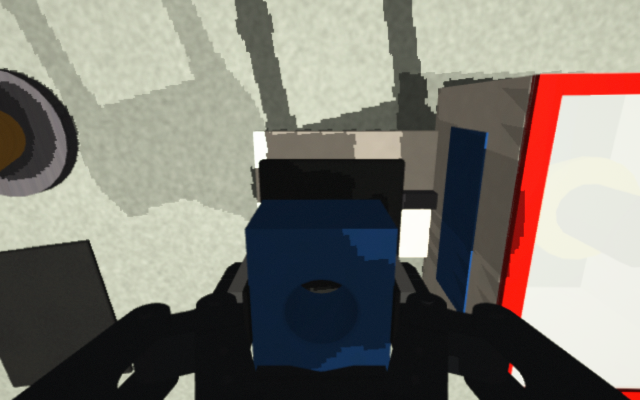

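{"name": "drive_tool", "arguments": {"deltas": [[2,3,3,0],[4,5,10,0],[4,5,17,0],[4,5,23,0],[4,5,28,0],[4,5,32,0],[4,5,35,0],[4,5,37,0]]}}

```text
t: 10.6
ee_pos: [0.5781, 0.109, 0.0525]
tool_rot: [-3.141, -0.001, 3.007]
contact_force: [-2.9, 0.3, -1.3]
opening: 0.576
```

```bash
python3 go.py 579.5 108.3 22 3.007
```

```text
now [578.1 109.   52.5] rot [-3.1413e+00 -1.3000e-03  3.0068e+00] delta [-1.5 -0.5 30.5] turn -0.0 j [ 0.14  0.23  1.93  0.    0.98 -1.29] F [-2.9  0.3 -1.3] open 0.576 t 10.6
```

{"name": "drive_tool", "arguments": {"deltas": [[0,0,3,0],[0,0,7,0],[0,0,11,0],[0,0,15,0],[0,0,19,0],[0,0,23,0],[0,0,25,0],[0,0,26,0]]}}

```text
t: 11.27
ee_pos: [0.579, 0.1091, 0.0262]
tool_rot: [3.141, 0.001, 3.007]
contact_force: [-0.1, -0.2, -3.2]
opening: 0.575
```

{"name": "drive_tool", "arguments": {"deltas": [[0,0,1,0],[0,0,2,0],[0,0,3,0],[0,0,4,0],[0,0,4,0],[0,0,4,0],[0,0,4,0],[0,0,4,0]]}}

```text
t: 11.93
ee_pos: [0.579, 0.1091, 0.0229]
tool_rot: [3.141, 0.001, 3.007]
contact_force: [0.9, 0.9, -2.7]
opening: 0.575
```

```bash
python3 go.py 579.5 108.3 22 3.007; python3 - <<'E'
from h import *
c=read_camera("scene");cv2.imwrite("pics/s6.png",cv2.resize(c["frame"][60:300,240:540],None,fx=2.5,fy=2.5)[:,:,::-1])
E
```

```text
now [579.  109.1  22.9] rot [3.1414e+00 7.0000e-04 3.0068e+00] delta [-0.6 -0.7  0.9] turn -0.0 j [ 0.14  0.27  1.94  0.    0.93 -1.29] F [ 0.9  0.9 -2.7] open 0.575 t 11.9333
```

View pics/s6.png

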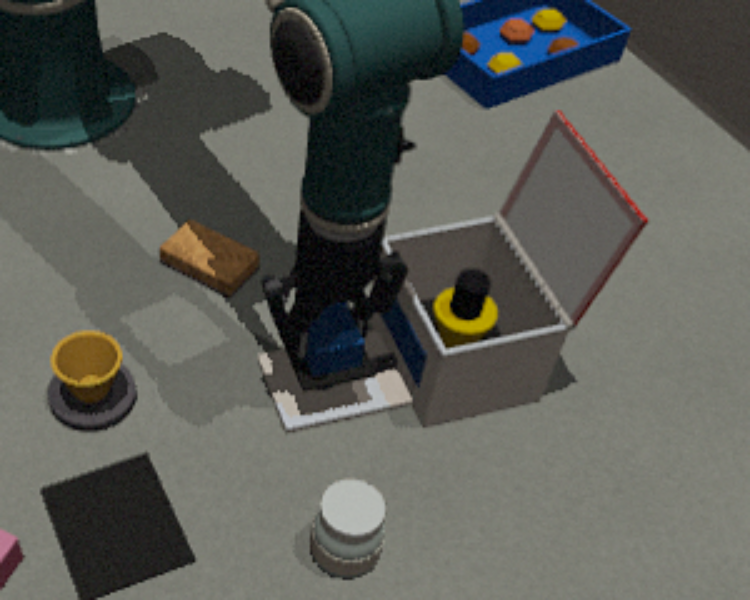

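The flap is open, the weight is on the depressed plate, and the cone's black knob shows at crop position (470,295). Lowering the last bit, then releasing.

{"name": "drive_tool", "arguments": {"deltas": [[0,0,0.5,0],[0,0,1,0],[0,0,1.5,0],[0,0,1.5,0],[0,0,1.5,0],[0,0,1.5,0],[0,0,1.5,0],[0,0,1.5,0]]}}

```text
t: 12.65
ee_pos: [0.5789, 0.109, 0.0213]
tool_rot: [3.141, 0.0, 3.007]
contact_force: [2.2, 1.2, -3.2]
opening: 0.581
```

{"name": "drive_tool", "arguments": {"deltas": [[0,0,0,0],[0,0,0,0],[0,0,0,0],[0,0,0,0],[0,0,0,0],[0,0,0,0],[0,0,0,0],[0,0,0,0]], "jaw": 0}}

```text
t: 13.32
ee_pos: [0.5787, 0.109, 0.0212]
tool_rot: [3.142, -0.0, 3.007]
contact_force: [0.1, -0.6, -0.5]
opening: 1.001
```

{"name": "drive_tool", "arguments": {"deltas": [[0,0,-4,0],[0,0,-12,0],[0,0,-24,0],[0,0,-44,0],[0,0,-68,0],[0,0,-92,0],[0,0,-112,0],[0,0,-120,0]]}}

```text
t: 13.98
ee_pos: [0.5815, 0.1095, 0.1466]
tool_rot: [3.14, 0.007, 3.007]
contact_force: [0.5, -1.0, 0.8]
opening: 1.003
```

```bash
python3 go.py 579.5 108.3 22 3.007; python3 - <<'E'
from h import *
for n in("scene","top","wrist"):
    c=read_camera(n); np.save(n+"7.npy",c,allow_pickle=True); save(c,n+"7.png")
    hsv=cv2.cvtColor(c["frame"],cv2.COLOR_RGB2HSV)
    m=cv2.inRange(hsv,(100,120,40),(125,255,255)); k,l,st,ce=cv2.connectedComponentsWithStats(m); print(n,[tuple(x) for x in st[1:] if x[4]>100])
    m=cv2.inRange(hsv,(22,120,60),(34,255,255)); k,l,st,ce=cv2.connectedComponentsWithStats(m); print(n,"yel",[tuple(x) for x in st[1:] if x[4]>40])
E
```

```text
now [581.5 109.5 146.6] rot [3.1395 0.0073 3.0068] delta [  2.8  -1.7 124.6] turn -0.0 j [ 0.14  0.14  1.85 -0.    1.15 -1.29] F [ 0.5 -1.   0.8] open 1.003 t 13.9833
scene [(np.int32(15), np.int32(0), np.int32(34), np.int32(6), np.int32(124)), (np.int32(0), np.int32(14), np.int32(59), np.int32(183), np.int32(2626)), (np.int32(406), np.int32(50), np.int32(87), np.int32(53), np.int32(2377)), (np.int32(363), np.int32(188), np.int32(23), np.int32(23), np.int32(197))]
scene yel [(np.int32(453), np.int32(63), np.int32(13), np.int32(9), np.int32(83)), (np.int32(436), np.int32(81), np.int32(12), np.int32(8), np.int32(65)), (np.int32(413), np.int32(175), np.int32(26), np.int32(19), np.int32(255)), (np.int32(268), np.int32(203), np.int32(20), np.int32(12), np.int32(48))]
top [(np.int32(30), np.int32(332), np.int32(100), np.int32(68), np.int32(4689)), (np.int32(610), np.int32(357), np.int32(30), np.int32(43), np.int32(1201))]
top yel [(np.int32(215), np.int32(207), np.int32(11), np.int32(7), np.int32(60)), (np.int32(344), np.int32(220), np.int32(28), np.int32(27), np.int32(263)), (np.int32(351), np.int32(227), np.int32(12), np.int32(12), np.int32(109)), (np.int32(92), np.int32(345), np.int32(16), np.int32(18), np.int32(205)), (np.int32(48), np.int32(371), np.int32(16), np.int32(17), np.int32(207))]
wrist [(np.int32(409), np.int32(126), np.int32(30), np.int32(151), np.int32(2689)), (np.int32(283), np.int32(154), np.int32(75), np.int32(96), np.int32(6458))]
wrist yel [(np.int32(0), np.int32(90), np.int32(48), np.int32(95), np.int32(1153)), (np.int32(471), np.int32(148), np.int32(94), np.int32(84), np.int32(3632))]
```

View pics/wrist7.png

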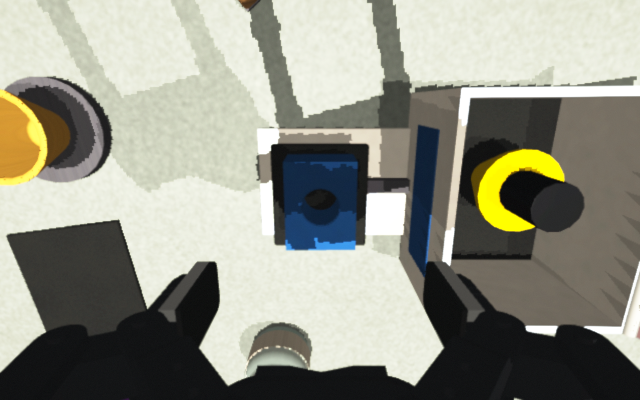

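View pics/top7.png

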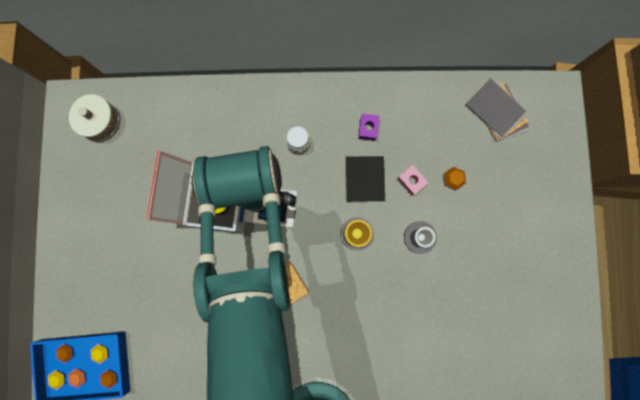

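View pics/scene7.png

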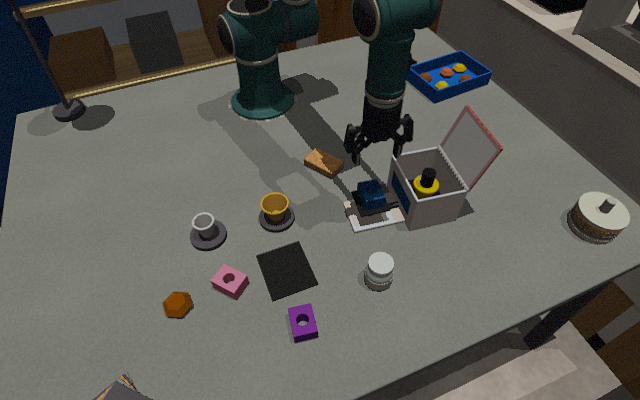

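The weight stands on the depressed plate (wrist (320,200)) and the flap stays open. The cone is in the box, with its yellow disc at (520,190) and knob top at (557,205). Locating the cone.

```bash
python3 - <<'E'
from h import *
c=np.load("wrist7.npy",allow_pickle=True).item()
hsv=cv2.cvtColor(c["frame"],cv2.COLOR_RGB2HSV)
m=cv2.inRange(hsv,(22,120,60),(34,255,255)); m[:,:440]=0
ys,xs=np.nonzero(m); px=np.c_[xs,ys]; P=depthpts(c,px); print("yel z pct",np.percentile(P[:,2],[5,25,50,75,95]))
t=abs(P[:,2]-.065)<.004; print("disc",t.sum(),cv2.minEnclosingCircle((onplane(c,px[t],.065)[:,:2]*1000).astype(np.float32)))
X,Y=np.meshgrid(np.arange(495,600),np.arange(160,245)); px=np.c_[X.ravel(),Y.ravel()]; P=depthpts(c,px); v=hsv[px[:,1],px[:,0]]
t=(abs(P[:,2]-.107)<.005)&(v[:,2]<90); print("knob",t.sum(),np.median(P[t,2]),cv2.minEnclosingCircle((onplane(c,px[t],.107)[:,:2]*1000).astype(np.float32)), np.median(onplane(c,px[t],.107),0))
# scene
c=np.load("scene7.npy",allow_pickle=True).item()
X,Y=np.meshgrid(np.arange(412,445),np.arange(160,200)); px=np.c_[X.ravel(),Y.ravel()]; P=depthpts(c,px); hsv=cv2.cvtColor(c["frame"],cv2.COLOR_RGB2HSV);v=hsv[px[:,1],px[:,0]]
t=(abs(P[:,2]-.107)<.006)&(v[:,2]<70); print("knob s",t.sum(),cv2.minEnclosingCircle((onplane(c,px[t],.107)[:,:2]*1000).astype(np.float32)))
t=(abs(P[:,2]-.065)<.006)&(v[:,1]>150)&(abs(v[:,0].astype(int)-27)<8); print("disc s",t.sum(),cv2.minEnclosingCircle((onplane(c,px[t],.065)[:,:2]*1000).astype(np.float32)))
# brass cup rim in wrist7 partly; in top7
E
python3 go.py 597 252 130 3.007
```

```text
yel z pct [0.03588562 0.06415998 0.06480832 0.06534914 0.06623967]
disc 3140 ((594.138427734375, 259.66552734375), 33.00032424926758)
knob 2271 0.10689046484921039 ((594.6194458007812, 259.0365905761719), 18.397233963012695) [0.59384578 0.25942349 0.107     ]
knob s 155 ((613.1736450195312, 248.88461303710938), 81.41029357910156)
disc s 245 ((595.3209228515625, 259.9459228515625), 34.5528450012207)
now [579.4 109.1 142.4] rot [3.1409e+00 2.4000e-03 3.0068e+00] delta [  1.8 143.9  12.5] turn -0.0 j [ 0.14  0.14  1.85 -0.    1.14 -1.29] F [ 0.2  0.1 -0.9] open 0.999 t 14.1333
```

Cone axis is at (594.3, 259.5) mm; disc and knob agree in the wrist view, and the heights are 65/107 as they should be. Moving above it with the jaws part-closed to about 55 mm.

```bash
python3 go.py 594.3 259.5 131 3.007
```

```text
now [579.4 109.1 142.4] rot [3.1409e+00 2.4000e-03 3.0068e+00] delta [  5.5 151.   11.5] turn -0.0 j [ 0.14  0.14  1.85 -0.    1.14 -1.29] F [ 0.2  0.1 -0.9] open 0.999 t 14.1333
```

{"name": "drive_tool", "arguments": {"deltas": [[0,8,0,0],[1,28,0,0],[2,56,0,0],[3,86,0,0],[4,116,0,0],[5,138,0,0],[5.5,148,0,0],[5.5,151,0,0]], "jaw": 90}}

```text
t: 14.8
ee_pos: [0.5922, 0.2611, 0.139]
tool_rot: [-3.14, -0.003, 3.009]
contact_force: [0.0, 0.0, -0.1]
opening: 0.65
```

{"name": "drive_tool", "arguments": {"deltas": [[0,0,0,0],[0,0,8,0],[0,0,18,0],[0,0,28,0],[0,0,35,0],[0,0,39,0],[0,0,40,0],[0,0,40,0]]}}

```text
t: 15.47
ee_pos: [0.5932, 0.2589, 0.1004]
tool_rot: [-3.141, -0.001, 3.006]
contact_force: [-0.0, 0.5, -0.3]
opening: 0.645
```

```bash
python3 go.py 594.3 259.5 31 3.007; python3 - <<'E'
from h import *
c=read_camera("wrist"); save(c,"w8.png"); np.save("w8.npy",c,allow_pickle=True)
E
```

```text
now [593.2 258.9 100.4] rot [-3.1410e+00 -1.0000e-03  3.0064e+00] delta [-1.1  0.7 69.4] turn -0.001 j [ 0.37  0.29  1.76 -0.    1.1  -1.06] F [-0.   0.5 -0.3] open 0.645 t 15.4667
```

View pics/w8.png

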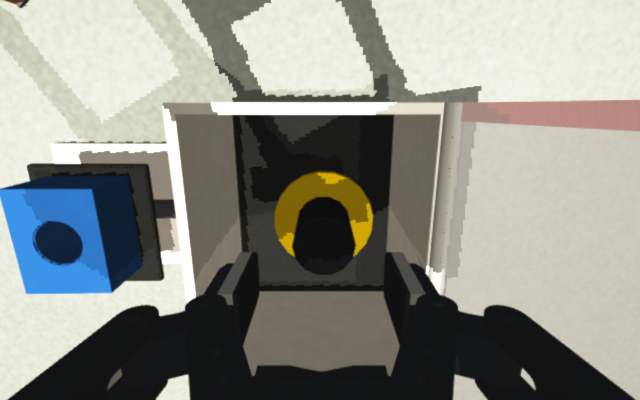

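The cone is centred between the jaws (knob at (324,240)). The finger linkages look wide, so I'll check their height against the rim and flap before descending.

```bash
python3 - <<'E'
from h import *
c=np.load("w8.npy",allow_pickle=True).item()
for p in[(210,300),(200,310),(190,330),(150,310),(120,320),(60,360),(230,270),(430,300),(445,310),(455,330),(490,310),(530,325),(590,370),(410,265),(440,250)]: 
    P=depthpts(c,[p])[0]*1000; d=P[:2]-[598,251.5]; a=-0.133; u=d[0]*np.cos(a)+d[1]*np.sin(a); v=-d[0]*np.sin(a)+d[1]*np.cos(a)
    print(p,"z after",round(P[2]-69.4),"disp xy",round(u),round(v))
E
```

```text
(210, 300) z after 114 disp xy -19 -26
(200, 310) z after 117 disp xy -18 -28
(190, 330) z after 126 disp xy -18 -28
(150, 310) z after 117 disp xy -18 -43
(120, 320) z after 121 disp xy -18 -49
(60, 360) z after 137 disp xy -18 -54
(230, 270) z after 90 disp xy -17 -26
(430, 300) z after 115 disp xy -20 41
(445, 310) z after 117 disp xy -18 44
(455, 330) z after 126 disp xy -17 44
(490, 310) z after 117 disp xy -18 57
(530, 325) z after 124 disp xy -18 65
(590, 370) z after 139 disp xy -16 71
(410, 265) z after 76 disp xy -12 45
(440, 250) z after 48 disp xy -7 67
```

The right linkage would come within about 2 mm of the open flap's foot. I'll turn the jaws 45° at this height so the linkages lie diagonally in the box and the wrist camera swings away from the flap.

{"name": "drive_tool", "arguments": {"deltas": [[0,0,0,-0.1],[0,0,0,-0.21],[-0.5,0.3,0,-0.32],[-1,0.6,0,-0.43],[-1,0.6,0,-0.54],[-1,0.6,0,-0.65],[-1,0.6,0,-0.75],[-1,0.6,0,-0.785]]}}

```text
t: 16.18
ee_pos: [0.5953, 0.2602, 0.1022]
tool_rot: [-3.141, 0.002, -2.487]
contact_force: [0.1, -0.6, 0.1]
opening: 0.648
```

{"name": "drive_tool", "arguments": {"deltas": [[0,0,3,0],[0,0,9,0],[0,0,15,0],[0,0,20,0],[0,0,24,0],[0,0,25,0],[0,0,25,0],[0,0,25,0]]}}

```text
t: 16.85
ee_pos: [0.5946, 0.2598, 0.076]
tool_rot: [3.142, -0.0, -2.492]
contact_force: [-0.1, 0.1, -0.1]
opening: 0.652
```

```bash
python3 go.py 594.3 259.5 34 3.792; python3 - <<'E'
from h import *
c=read_camera("wrist"); save(c,"w9.png"); np.save("w9.npy",c,allow_pickle=True)
dz=state()["ee_pos"][2]*1000-34
c0=c
X,Y=np.meshgrid(np.arange(20,620,10),np.arange(240,400,10)); px=np.c_[X.ravel(),Y.ravel()]; P=depthpts(c,px)*1000
d=P[:,:2]-[598,251.5]; a=-0.133; u=d[:,0]*np.cos(a)+d[:,1]*np.sin(a); v=-d[:,0]*np.sin(a)+d[:,1]*np.cos(a)
dark=c["frame"][px[:,1],px[:,0]].max(1)<60
z=P[:,2]-dz
for lo in range(60,180,15):
    t=dark&(z>lo)&(z<lo+15)&(P[:,2]>118)
    if t.any(): print(lo,"u",u[t].min().round(),u[t].max().round(),"v",v[t].min().round(),v[t].max().round())
E
```

```text
now [594.6 259.8  76. ] rot [ 3.1416e+00 -3.0000e-04 -2.4916e+00] delta [ 0.4 -0.1 42. ] turn -0.0 j [ 0.37  0.31  1.78 -0.    1.05 -1.85] F [-0.1  0.1 -0.1] open 0.652 t 16.85
75 u -37.0 19.0 v -25.0 35.0
90 u -38.0 23.0 v -24.0 33.0
105 u -48.0 25.0 v -36.0 39.0
120 u -55.0 43.0 v -42.0 56.0
135 u -57.0 31.0 v -45.0 44.0
150 u -35.0 2.0 v -22.0 15.0
```

View pics/w9.png

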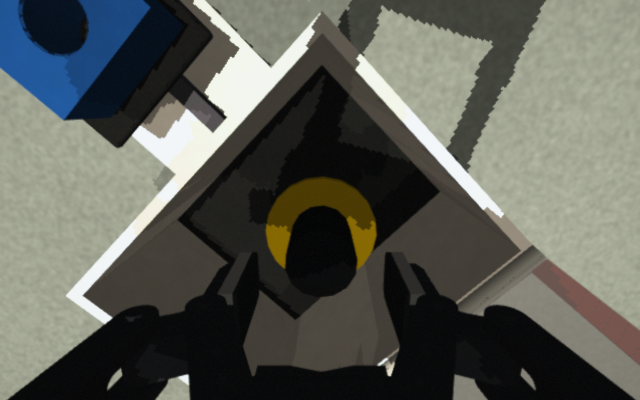

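Every gripper part stays inside the walls (|v| ≤ 56, |u| ≤ 57), and the knob at (322,255) is centred between the jaws. Descending and gripping.

{"name": "drive_tool", "arguments": {"deltas": [[0,0,6,0],[0,0,14,0],[0,0,22,0],[0,0,30,0],[0,0,36,0],[0,0,40,0],[0,0,42,0],[0,0,42,0]]}}

```text
t: 17.57
ee_pos: [0.5941, 0.2596, 0.0332]
tool_rot: [3.141, -0.001, -2.491]
contact_force: [0.1, -0.3, 0.4]
opening: 0.649
```

{"name": "drive_tool", "arguments": {"deltas": [[0,0,0,0],[0,0,0,0],[0,0,0,0],[0,0,0,0],[0,0,0,0],[0,0,0,0],[0,0,0,0],[0,0,0,0]], "jaw": 255, "squeeze": 40}}

```text
t: 18.23
ee_pos: [0.5951, 0.26, 0.0348]
tool_rot: [-3.141, 0.001, -2.491]
contact_force: [0.5, 0.2, 3.3]
opening: 0.378
```

```bash
python3 go.py 594.3 259.5 164 3.792
```

```text
now [595.1 260.   34.8] rot [-3.1412e+00  1.1000e-03 -2.4914e+00] delta [   0.8    0.  -129.2] turn -0.0 j [ 0.37  0.36  1.8  -0.    0.98 -1.85] F [0.5 0.2 3.3] open 0.378 t 18.2333
```

{"name": "drive_tool", "arguments": {"deltas": [[0,0,-3,0],[0,0,-10,0],[0,0,-25,0],[0,0,-48,0],[0,0,-75,0],[0,0,-102,0],[0,0,-122,0],[0,0,-130,0]]}}

```text
t: 18.9
ee_pos: [0.5963, 0.2606, 0.1684]
tool_rot: [-3.14, 0.005, -2.491]
contact_force: [0.9, 0.3, -1.3]
opening: 0.379
```

```bash
python3 go.py 502 -116.5 165 3.45; python3 - <<'E'
from h import *
c=read_camera("scene");cv2.imwrite("pics/s10.png",cv2.resize(c["frame"][60:300,240:540],None,fx=2.5,fy=2.5)[:,:,::-1])
c=read_camera("wrist"); save(c,"w10.png")
# cup refine from top7
c=np.load("top7.npy",allow_pickle=True).item()
for (x0,y0,x1,y1),c in(((338,212,380,254),c),((255,188,295,225),np.load("scene7.npy",allow_pickle=True).item())):
    X,Y=np.meshgrid(np.arange(x0,x1),np.arange(y0,y1)); px=np.c_[X.ravel(),Y.ravel()]; hsv=cv2.cvtColor(c["frame"],cv2.COLOR_RGB2HSV)[px[:,1],px[:,0]]; P=depthpts(c,px)
    t=(hsv[:,1]>120)&(abs(hsv[:,0].astype(int)-22)<10)&(P[:,2]>.060)&(P[:,2]<.07)
    Q=onplane(c,px[t],.064)[:,:2]*1000; A=np.c_[2*Q,np.ones(len(Q))]; s=np.linalg.lstsq(A,(Q**2).sum(1),rcond=None)[0]; print(s[:2],np.sqrt(s[2]+s[:2]@s[:2]),t.sum())
E
```

```text
now [596.3 260.6 168.4] rot [-3.1402  0.0051 -2.4914] delta [ 303.3 -243.     2.2] turn 0.342 j [ 0.37  0.23  1.7   0.    1.21 -1.85] F [ 0.9  0.3 -1.3] open 0.379 t 18.9
[ 501.72081915 -116.27146442] 31.802010762160492 204
[ 502.78988399 -115.8085041 ] 31.83393830771097 206
```

View pics/s10.png

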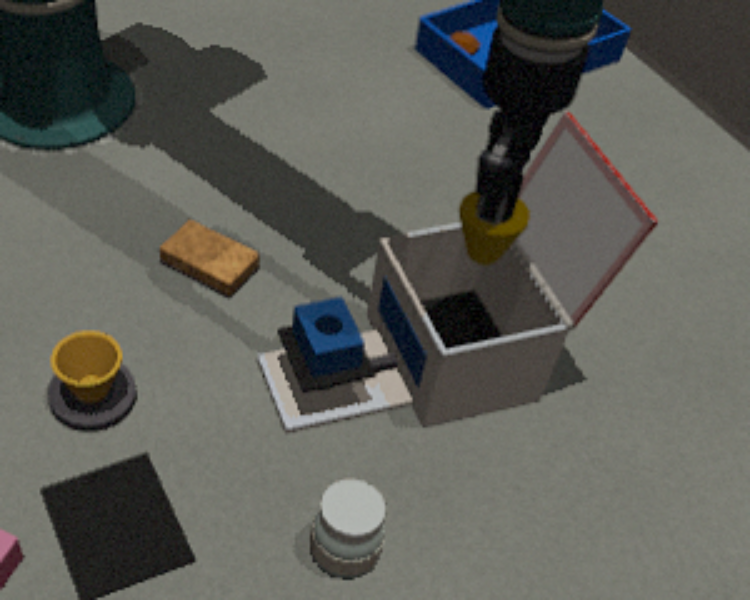

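View pics/w10.png

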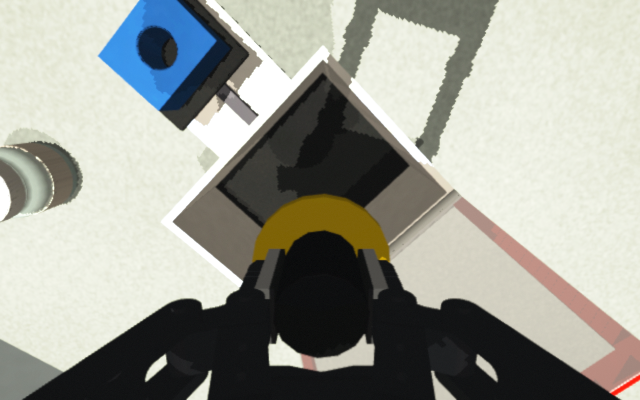

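The cone is held upright, clear of the box. Brass cup centre is (502.2, -116.1), fitted radius 31.8. Carrying it over.

{"name": "drive_tool", "arguments": {"deltas": [[6,-5,0,0.02],[20,-16,0,0.06],[42,-34,0,0.11],[68,-55,0,0.17],[96,-77,0,0.23],[124,-99,0,0.29],[152,-122,0,0.33],[180,-144,0,0.342]]}}

```text
t: 19.67
ee_pos: [0.5352, 0.0334, 0.1616]
tool_rot: [3.141, -0.005, -2.837]
contact_force: [0.3, 0.6, -1.6]
opening: 0.379
```

```bash
python3 go.py 502.2 -116.1 165 3.45
```

```text
now [535.2  33.4 161.6] rot [ 3.1411 -0.0046 -2.8374] delta [  76.3 -132.8   -3.1] turn -0.004 j [ 0.02  0.03  1.94 -0.    1.18 -1.86] F [ 0.3  0.6 -1.6] open 0.379 t 19.6667
```

{"name": "drive_tool", "arguments": {"deltas": [[16,-27,0,0],[33,-58,0,0],[49,-86,0,0],[61,-106,0,0],[69,-119,0,0],[72,-125,0,0],[72,-125,0,0],[72,-125,0,0]]}}

```text
t: 20.33
ee_pos: [0.5066, -0.1047, 0.163]
tool_rot: [3.14, -0.002, -2.836]
contact_force: [-0.3, 0.1, -2.0]
opening: 0.378
```

```bash
python3 go.py 502.2 -116.1 100 3.45; python3 - <<'E'
from h import *
c=read_camera("wrist"); save(c,"w11.png")
E
```

```text
now [ 506.6 -104.7  163. ] rot [ 3.1400e+00 -1.7000e-03 -2.8355e+00] delta [ 7.5 -9.7 63. ] turn -0.002 j [-0.25 -0.01  1.98  0.    1.18 -2.13] F [-0.3  0.1 -2. ] open 0.378 t 20.3333
```

View pics/w11.png

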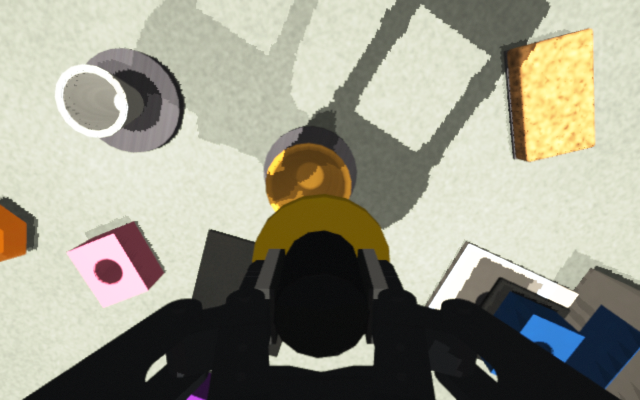

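{"name": "drive_tool", "arguments": {"deltas": [[3,-4,5,0],[6,-8,15,0],[7.5,-10,28,0],[7.5,-10,42,0],[7.5,-10,53,0],[7.5,-10,59,0],[7.5,-10,60,0],[7.5,-10,60,0]]}}

```text
t: 21.05
ee_pos: [0.5033, -0.1161, 0.1035]
tool_rot: [3.141, -0.001, -2.833]
contact_force: [-0.3, -0.3, -2.3]
opening: 0.373
```

```bash
python3 go.py 502.2 -116.1 47 3.45; python3 - <<'E'
from h import *
for n in("scene","wrist"):
    c=read_camera(n); f=c["frame"] if n=="wrist" else cv2.resize(c["frame"][140:260,215:335],None,fx=5,fy=5); cv2.imwrite(f"pics/{n}12.png",f[:,:,::-1]); np.save(n+"12.npy",c,allow_pickle=True)
E
```

```text
now [ 503.3 -116.1  103.5] rot [ 3.1408e+00 -1.2000e-03 -2.8330e+00] delta [ 1.   0.3 56.5] turn 0.0 j [-0.28  0.05  2.04  0.    1.06 -2.15] F [-0.3 -0.3 -2.3] open 0.373 t 21.05
```

View pics/scene12.png

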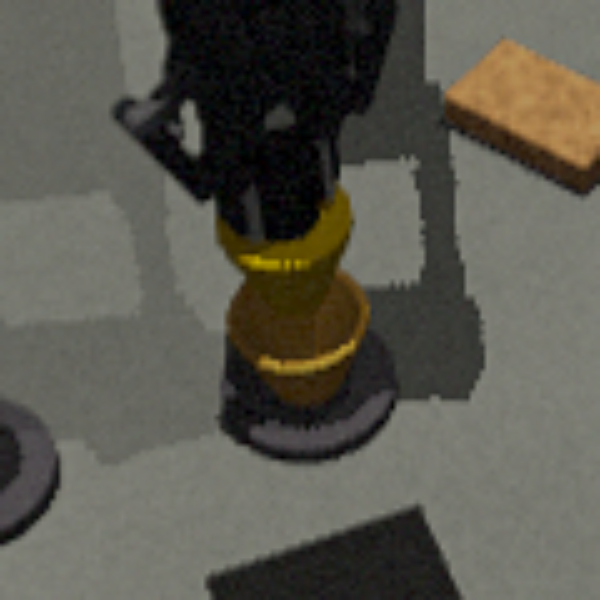

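View pics/wrist12.png

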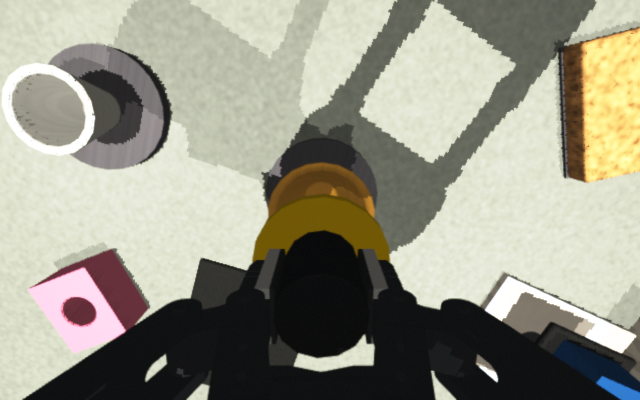

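Scene crop: cone disc is centred at about (285,235) and the cup rim at about (298,315). I'll check how much of that offset is perspective.

```bash
python3 - <<'E'
from h import *
c=np.load("scene12.npy",allow_pickle=True).item()
zd=11+51+(103.5-34.3)
print(proj(c,[[.5022,-.1161,.064],[.5022,-.1161,zd/1000],[.5033,-.1161,zd/1000]]))
w=np.load("wrist12.npy",allow_pickle=True).item()
for c,nm in((c,"s"),(w,"w")):
    hsv=cv2.cvtColor(c["frame"],cv2.COLOR_RGB2HSV); box=(250,170,300,235) if nm=="s" else (240,120,400,300)
    X,Y=np.meshgrid(np.arange(box[0],box[2]),np.arange(box[1],box[3])); px=np.c_[X.ravel(),Y.ravel()]; P=depthpts(c,px); v=hsv[px[:,1],px[:,0]]
    y=(v[:,1]>110)&(v[:,0]>12)&(v[:,0]<34)
    for zz,tol in((.064,.003),((zd+3)/1000,.003)):
        t=y&(abs(P[:,2]-zz)<tol); 
        if t.sum()<10: print(nm,zz,"few");continue
        Q=P[t][:,:2]*1000; A=np.c_[2*Q,np.ones(len(Q))]; s=np.linalg.lstsq(A,(Q**2).sum(1),rcond=None)[0]; print(nm,zz,t.sum(),s[:2],np.sqrt(s[2]+s[:2]@s[:2]),"pix x range",px[t][:,0].min(),px[t][:,0].max())
    t=y&(P[:,2]>.08); print(np.histogram(P[t,2],12))
E
```

```text
[[274.06755472 202.74663124]
 [271.14475947 184.19979733]
 [271.29044978 184.51966427]]
s 0.064 118 [ 503.59447515 -115.82727616] 31.663847660353138 pix x range 261 288
s 0.13419999999999999 187 [ 503.79532624 -116.04036929] 25.07880444792308 pix x range 258 285
(array([330,  16,   1,   0,   0,   0,   0,   0,   0,   0,   0,   5]), array([0.08219799, 0.14316543, 0.20413288, 0.26510032, 0.32606777,
       0.38703521, 0.44800266, 0.50897011, 0.56993755, 0.630905  ,
       0.69187244, 0.75283989, 0.81380733]))
w 0.064 1352 [ 503.07591801 -116.03869846] 31.80685609099469 pix x range 268 373
w 0.13419999999999999 4885 [ 498.72254426 -117.11408134] 22.119064460418922 pix x range 253 389
(array([5064,   53,    0,    0,    0,    0,    0,    0,    0,    0,    0,
         26]), array([0.12715125, 0.13991343, 0.15267562, 0.16543781, 0.17819999,
       0.19096218, 0.20372436, 0.21648655, 0.22924874, 0.24201092,
       0.25477311, 0.26753529, 0.28029748]))
```

Perspective accounts for the offset; cone and cup axes agree within about 1 mm. Lowering.

{"name": "drive_tool", "arguments": {"deltas": [[0,0,6,0],[0,0,14,0],[0,0,22,0],[0,0,30,0],[0,0,37,0],[0,0,43,0],[0,0,47,0],[0,0,49,0]]}}

```text
t: 21.82
ee_pos: [0.503, -0.1163, 0.0541]
tool_rot: [3.141, -0.001, -2.833]
contact_force: [0.3, -0.7, -2.3]
opening: 0.377
```

```bash
python3 go.py 502.8 -116.0 46.5 3.45
```

```text
now [ 503.  -116.3   54.1] rot [ 3.1407e+00 -1.4000e-03 -2.8333e+00] delta [0.1 0.3 7.6] turn -0.0 j [-0.28  0.1   2.08 -0.    0.96 -2.15] F [ 0.3 -0.7 -2.3] open 0.377 t 21.8167
```

{"name": "drive_tool", "arguments": {"deltas": [[0,0,1,0],[0,0,2,0],[0,0,3,0],[0,0,4,0],[0,0,5,0],[0,0,5.5,0],[0,0,6,0],[0,0,6,0]]}}

```text
t: 22.48
ee_pos: [0.5037, -0.1165, 0.0492]
tool_rot: [-3.142, -0.0, -2.833]
contact_force: [-0.4, 0.1, -2.4]
opening: 0.374
```

{"name": "drive_tool", "arguments": {"deltas": [[0,0,0.5,0],[0,0,1,0],[0,0,1.5,0],[0,0,2,0],[0,0,2,0],[0,0,2,0],[0,0,2,0],[0,0,2,0]]}}

```text
t: 23.15
ee_pos: [0.5037, -0.1166, 0.0472]
tool_rot: [-3.141, 0.0, -2.833]
contact_force: [-0.1, -0.4, -2.1]
opening: 0.376
```

{"name": "drive_tool", "arguments": {"deltas": [[0,0,0.5,0],[0,0,1,0],[0,0,1.5,0],[0,0,1.5,0],[0,0,1.5,0],[0,0,1.5,0],[0,0,1.5,0],[0,0,1.5,0]]}}

```text
t: 23.82
ee_pos: [0.5039, -0.1166, 0.0468]
tool_rot: [-3.141, 0.0, -2.833]
contact_force: [-3.1, 0.3, 6.1]
opening: 0.379
```

Contact at reported z = 46.8; I predicted 46.5 for fully home. Releasing.

{"name": "drive_tool", "arguments": {"deltas": [[0,0,0,0],[0,0,0,0],[0,0,0,0],[0,0,0,0],[0,0,0,0],[0,0,0,0],[0,0,0,0],[0,0,0,0]], "jaw": 90}}

```text
t: 24.48
ee_pos: [0.5037, -0.1165, 0.0456]
tool_rot: [3.142, -0.0, -2.833]
contact_force: [-0.2, 0.4, 0.5]
opening: 0.645
```

```bash
cat > cone.py <<'E'
import sys
from h import *
tag=sys.argv[1]
for n in("scene","wrist"):
    c=read_camera(n); f=c["frame"] if n=="wrist" else cv2.resize(c["frame"][140:260,215:335],None,fx=5,fy=5); cv2.imwrite(f"pics/{n}{tag}.png",f[:,:,::-1]); np.save(f"{n}{tag}.npy",c,allow_pickle=True)
    hsv=cv2.cvtColor(c["frame"],cv2.COLOR_RGB2HSV); box=(250,170,300,235) if n=="scene" else (180,60,460,330)
    X,Y=np.meshgrid(np.arange(box[0],box[2]),np.arange(box[1],box[3])); px=np.c_[X.ravel(),Y.ravel()]; P=depthpts(c,px); v=hsv[px[:,1],px[:,0]]
    y=(v[:,1]>110)&(v[:,0]>12)&(v[:,0]<36)&(P[:,2]>.068)&(P[:,2]<.1)
    if y.any(): print(n,y.sum(),"z pct",np.percentile(P[y,2],[10,50,90]).round(4)*1000,cv2.minEnclosingCircle((P[y][:,:2]*1000).astype(np.float32)))
E
python3 cone.py 13; python3 go.py 503 -116 60 3.45
```

```text
scene 230 z pct [74.  78.4 80.5] ((503.23529052734375, -114.89385986328125), 32.732261657714844)
wrist 7216 z pct [76.2 77.  77.9] ((503.76507568359375, -115.46707916259766), 32.17164993286133)
now [ 503.7 -116.4   45.6] rot [ 3.1415 -0.     -2.8334] delta [  0.5   0.6 -14.4] turn -0.0 j [-0.28  0.12  2.08  0.    0.94 -2.15] F [ 0.9 -0.3  0. ] open 0.648 t 24.5833
```

View pics/scene13.png

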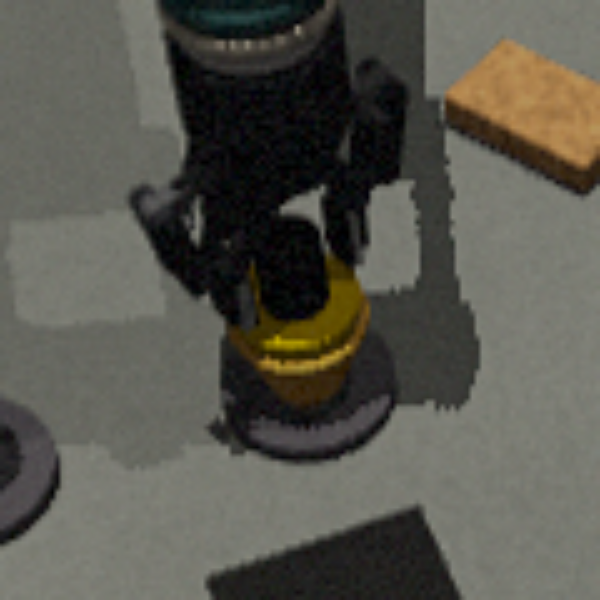

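View pics/wrist13.png

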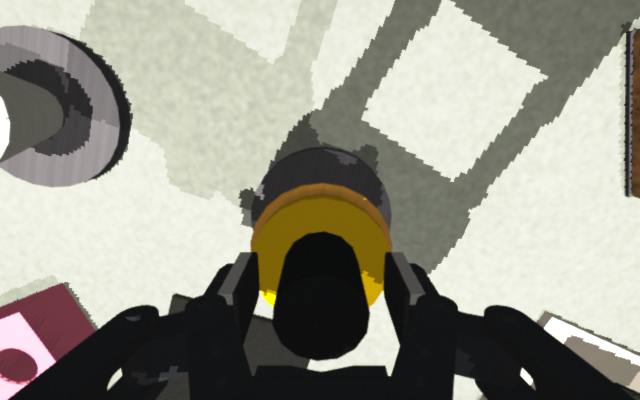

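Seated: the disc top measures 77.0 mm, and the expected value is 77. Now regrip, lift 15 mm, and check that it comes free.

{"name": "drive_tool", "arguments": {"deltas": [[0,0,0,0],[0,0,0,0],[0,0,0,0],[0,0,0,0],[0,0,0,0],[0,0,0,0],[0,0,0,0],[0,0,0,0]], "jaw": 255, "squeeze": 40}}

```text
t: 25.25
ee_pos: [0.5037, -0.1166, 0.0458]
tool_rot: [-3.141, 0.0, -2.833]
contact_force: [-1.3, -0.0, 0.7]
opening: 0.376
```

{"name": "drive_tool", "arguments": {"deltas": [[0,0,-1,0],[0,0,-3,0],[0,0,-6,0],[0,0,-9,0],[0,0,-12,0],[0,0,-14,0],[0,0,-15,0],[0,0,-15,0]]}}

```text
t: 25.92
ee_pos: [0.504, -0.1166, 0.0611]
tool_rot: [-3.141, 0.001, -2.833]
contact_force: [-0.3, -0.3, -1.3]
opening: 0.377
```

```bash
python3 cone.py 14; python3 go.py 503.5 -115.6 46 3.45
```

```text
scene 254 z pct [78.7 93.1 95.3] ((507.1624755859375, -116.6489486694336), 32.117347717285156)
wrist 5109 z pct [91.1 92.1 92.9] ((502.25152587890625, -116.17228698730469), 31.641094207763672)
now [ 503.7 -116.4   60.7] rot [ 3.1416e+00  1.0000e-04 -2.8334e+00] delta [-0.1  0.8 14.7] turn -0.0 j [-0.28  0.1   2.07  0.    0.97 -2.15] F [-0.3  0.1 -1.5] open 0.37 t 26.0167
```

The disc rose from 77 to 92 mm, so the cone comes free. Lowering it again.

{"name": "drive_tool", "arguments": {"deltas": [[0,0,2,0],[0,0,4,0],[0,0,7,0],[0,0,9.5,0],[0,0,11.5,0],[0,0,13,0],[0,0,13.5,0],[0,0,13.5,0]]}}

```text
t: 26.68
ee_pos: [0.5036, -0.1165, 0.047]
tool_rot: [3.141, -0.0, -2.833]
contact_force: [0.5, -0.9, -2.9]
opening: 0.371
```

{"name": "drive_tool", "arguments": {"deltas": [[0,0,0.3,0],[0,0,0.6,0],[0,0,1,0],[0,0,1.3,0],[0,0,1.5,0],[0,0,1.5,0],[0,0,1.5,0],[0,0,1.5,0]]}}

```text
t: 27.35
ee_pos: [0.5038, -0.1165, 0.0459]
tool_rot: [-3.141, 0.0, -2.833]
contact_force: [-1.3, -0.2, 0.5]
opening: 0.376
```

{"name": "drive_tool", "arguments": {"deltas": [[0,0,0.3,0],[0,0,0.5,0],[0,0,0.5,0],[0,0,0.5,0],[0,0,0.5,0],[0,0,0.5,0],[0,0,0.5,0],[0,0,0.5,0]]}}

```text
t: 28.02
ee_pos: [0.5039, -0.1166, 0.0458]
tool_rot: [-3.141, 0.0, -2.833]
contact_force: [-3.5, 0.8, 5.5]
opening: 0.376
```

{"name": "drive_tool", "arguments": {"deltas": [[0,0,0,0],[0,0,0,0],[0,0,0,0],[0,0,0,0],[0,0,0,0],[0,0,0,0],[0,0,0,0],[0,0,0,0]], "jaw": 60}}

```text
t: 28.68
ee_pos: [0.5037, -0.1165, 0.0451]
tool_rot: [3.142, 0.0, -2.833]
contact_force: [0.2, 0.2, 0.5]
opening: 0.761
```

{"name": "drive_tool", "arguments": {"deltas": [[0,0,-5,0],[0,0,-14,0],[0,0,-28,0],[0,0,-48,0],[0,0,-70,0],[0,0,-90,0],[0,0,-105,0],[0,0,-110,0]]}}

```text
t: 29.35
ee_pos: [0.506, -0.1171, 0.1594]
tool_rot: [-3.138, 0.005, -2.833]
contact_force: [0.4, -1.0, -0.3]
opening: 0.761
```

```bash
python3 cone.py 15; python3 - <<'E'
from h import *
c=np.load("wrist15.npy",allow_pickle=True).item()
X,Y=np.meshgrid(np.arange(150,500),np.arange(20,390)); px=np.c_[X.ravel(),Y.ravel()]; P=depthpts(c,px); v=c["frame"][px[:,1],px[:,0]].max(1)
t=(abs(P[:,2]-.119)<.005)&(v<80)&(np.hypot(P[:,0]-.5035,P[:,1]+.116)<.03)
if t.any(): print("knob",t.sum(),np.median(P[t,2]),cv2.minEnclosingCircle((P[t][:,:2]*1000).astype(np.float32)))
E
python3 go.py 579.5 108.3 155 3.007
```

```text
scene 274 z pct [75.4 78.6 80.5] ((502.9818420410156, -115.83236694335938), 32.825462341308594)
wrist 2818 z pct [76.2 77.1 78.1] ((504.0563659667969, -115.78507995605469), 31.96306800842285)
knob 1918 0.11906236905095059 ((503.6949157714844, -115.7124252319336), 16.808216094970703)
now [ 505.  -116.8  157.2] rot [-3.1395  0.0032 -2.8334] delta [-139.3  191.9    2.3] turn 0.443 j [-0.28 -0.01  1.98  0.    1.16 -2.15] F [ 0.3 -0.3 -0.2] open 0.766 t 29.45
```

View pics/wrist15.png

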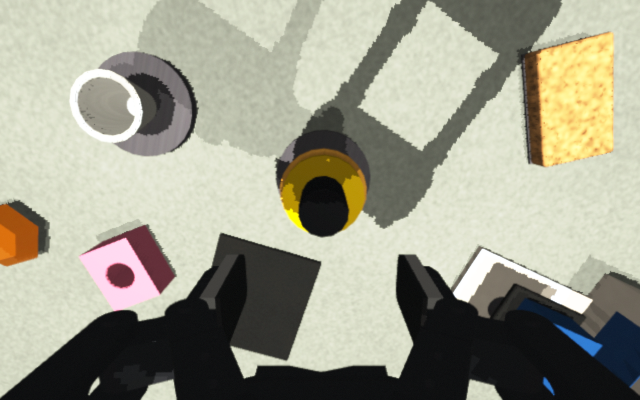

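The cone is seated at (322,205): disc top 77.1 mm, knob top 119.1 mm, axes coincident. Back to the weight.

{"name": "drive_tool", "arguments": {"deltas": [[-7,10,0,0.03],[-24,33,0,0.09],[-48,66,0,0.17],[-72,99,0,0.25],[-96,132,0,0.33],[-117,161,0,0.4],[-131,180,0,0.44],[-138,190,0,0.443]], "jaw": 0}}

```text
t: 30.12
ee_pos: [0.5771, 0.1093, 0.1535]
tool_rot: [3.141, -0.002, 3.008]
contact_force: [0.5, -0.5, -0.2]
opening: 1.0
```

{"name": "drive_tool", "arguments": {"deltas": [[0,0,0,0],[0,0,0,0],[0,0,0,0],[0,0,0,0],[0,0,0,0],[0,0,0,0],[0,0,0,0],[0,0,0,0]]}}

```text
t: 30.78
ee_pos: [0.5776, 0.1059, 0.1554]
tool_rot: [3.142, 0.0, 3.006]
contact_force: [-0.7, -0.3, 0.1]
opening: 1.001
```

```bash
python3 - <<'E'
from h import *
c=read_camera("wrist"); save(c,"w16.png")
hsv=cv2.cvtColor(c["frame"],cv2.COLOR_RGB2HSV); m=cv2.inRange(hsv,(95,120,30),(125,255,255)); ys,xs=np.nonzero(m); px=np.c_[xs,ys]; P=depthpts(c,px); t=(abs(P[:,2]-.091)<.006)&(np.hypot(P[:,0]-.579,P[:,1]-.109)<.06)
print(t.sum(),np.median(P[t,2]),cv2.minAreaRect((onplane(c,px[t],.091)[:,:2]*1000).astype(np.float32)))
E
python3 go.py 579 109 21 3.007
```

```text
4973 0.09083674876600317 ((578.3838500976562, 109.8049545288086), (50.02910614013672, 64.20690155029297), 82.2699203491211)
now [577.6 106.1 155.3] rot [3.1415e+00 3.0000e-04 3.0063e+00] delta [ -1.    3.1 134.3] turn -0.001 j [ 0.14  0.13  1.84 -0.    1.17 -1.3 ] F [ 0.4 -0.9 -0.7] open 1.0 t 30.8333
```

View pics/w16.png

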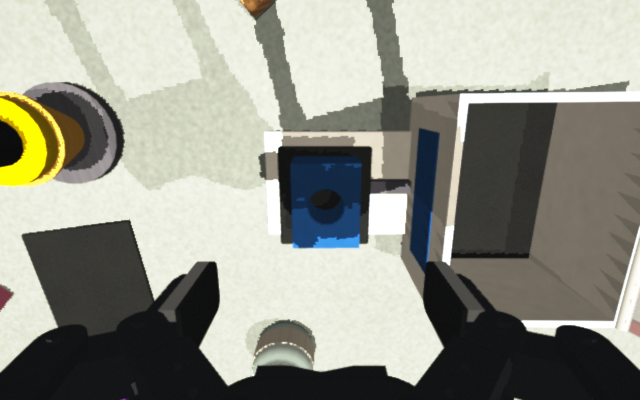

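{"name": "drive_tool", "arguments": {"deltas": [[0,1,6,0],[0,3,20,0],[-0.3,3.7,38,0],[-0.3,3.7,56,0],[-0.3,3.7,72,0],[-0.3,3.7,82,0],[-0.3,3.7,86,0],[-0.3,3.7,87,0]]}}

```text
t: 31.5
ee_pos: [0.5775, 0.11, 0.0669]
tool_rot: [-3.141, -0.002, 3.007]
contact_force: [-0.2, -0.3, 0.3]
opening: 1.002
```

{"name": "drive_tool", "arguments": {"deltas": [[0,0,7,0],[0,0,16,0],[0,0,25,0],[0,0,33,0],[0,0,40,0],[0,0,44,0],[0,0,46,0],[0,0,46,0]]}}

```text
t: 32.17
ee_pos: [0.5779, 0.11, 0.0214]
tool_rot: [-3.141, -0.001, 3.007]
contact_force: [-0.3, -0.0, -0.3]
opening: 0.998
```

{"name": "drive_tool", "arguments": {"deltas": [[0,0,0,0],[0,0,0,0],[0,0,0,0],[0,0,0,0],[0,0,0,0],[0,0,0,0],[0,0,0,0],[0,0,0,0]], "jaw": 255, "squeeze": 50}}

```text
t: 32.83
ee_pos: [0.579, 0.1097, 0.023]
tool_rot: [-3.141, 0.001, 3.007]
contact_force: [-0.7, -2.8, 6.0]
opening: 0.575
```

```bash
python3 go.py 579 109 120 3.007
```

```text
now [579.  109.7  23. ] rot [-3.1413e+00  1.2000e-03  3.0069e+00] delta [ -0.2  -0.7 -97. ] turn -0.0 j [ 0.15  0.27  1.95 -0.    0.93 -1.29] F [-0.7 -2.8  6. ] open 0.575 t 32.8333
```

{"name": "drive_tool", "arguments": {"deltas": [[0,0,-3,0],[0,0,-8,0],[0,0,-13,0],[0,0,-18,0],[0,0,-23,0],[0,0,-29,0],[0,0,-36,0],[0,0,-44,0]]}}

```text
t: 33.5
ee_pos: [0.5779, 0.1101, 0.0664]
tool_rot: [-3.141, -0.001, 3.007]
contact_force: [0.5, 0.1, -6.5]
opening: 0.576
```

{"name": "drive_tool", "arguments": {"deltas": [[0,0,-8,0],[0,0,-18,0],[0,0,-30,0],[0,0,-40,0],[0,0,-48,0],[0,0,-52,0],[0,0,-53,0],[0,0,-53,0]]}}

```text
t: 34.17
ee_pos: [0.5785, 0.1101, 0.1196]
tool_rot: [3.141, 0.001, 3.007]
contact_force: [0.1, 0.5, -7.1]
opening: 0.576
```

```bash
python3 go.py 660 -146 120 3.117; python3 - <<'E'
from h import *
c=read_camera("scene"); save(c,"s17.png")
E
```

```text
now [578.5 110.1 119.6] rot [3.1414e+00 6.0000e-04 3.0068e+00] delta [-115.2 -242.8   -0.4] turn -0.11 j [ 0.15  0.16  1.87  0.    1.1  -1.29] F [ 0.1  0.5 -7.1] open 0.576 t 34.1667
```

View pics/s17.png

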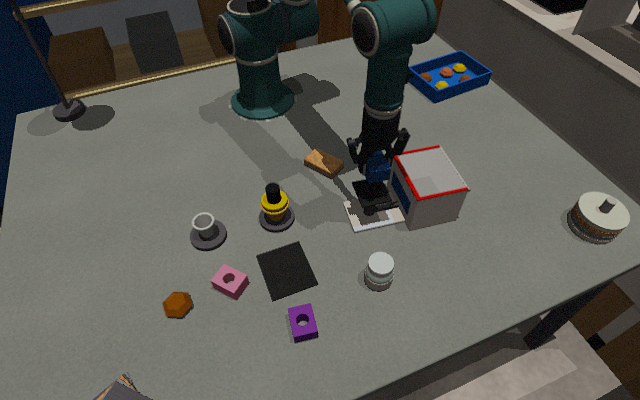

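The flap is shut, the weight is in hand, and the cone is upright in the brass cup at (274,205). Carrying the weight to the pad.

{"name": "drive_tool", "arguments": {"deltas": [[-4,-8,0,-0.01],[-13,-28,0,-0.04],[-29,-62,0,-0.07],[-45,-96,0,-0.1],[-61,-130,0,-0.11],[-77,-164,0,-0.11],[-92,-196,0,-0.11],[-103,-220,0,-0.11]]}}

```text
t: 34.88
ee_pos: [0.6509, -0.1258, 0.1181]
tool_rot: [-3.14, -0.001, 3.116]
contact_force: [0.8, -0.2, -6.3]
opening: 0.575
```

{"name": "drive_tool", "arguments": {"deltas": [[-4,-9,2,0],[-6,-14,8,0],[-6,-14,16,0],[-6,-14,24,0],[-6,-14,30,0],[-6,-14,34,0],[-6,-14,35,0],[-6,-14,35,0]]}}

```text
t: 35.55
ee_pos: [0.6559, -0.1348, 0.0834]
tool_rot: [3.141, -0.001, 3.118]
contact_force: [-0.5, 1.2, -6.2]
opening: 0.579
```

```bash
python3 go.py 657 -146 -30 3.117; python3 - <<'E'
from h import *
c=read_camera("wrist"); save(c,"w18.png")
E
```

```text
now [ 655.9 -134.8   83.4] rot [ 3.1413e+00 -1.3000e-03  3.1181e+00] delta [ -1.5 -11.2 113.4] turn 0.001 j [-0.24  0.34  1.72  0.    1.08 -1.79] F [-0.5  1.2 -6.2] open 0.579 t 35.55
```

View pics/w18.png

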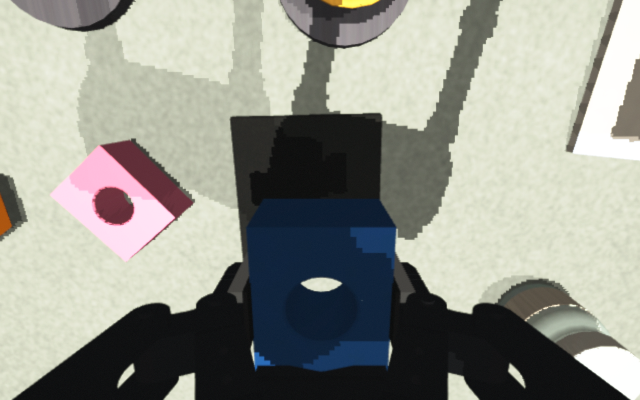

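{"name": "drive_tool", "arguments": {"deltas": [[-1,-6,8,0],[-1.5,-11,24,0],[-1.5,-11,42,0],[-1.5,-11,60,0],[-1.5,-11,77,0],[-1.5,-11,90,0],[-1.5,-11,98,0],[-1.5,-11,102,0]]}}

```text
t: 36.27
ee_pos: [0.6569, -0.1469, -0.0194]
tool_rot: [3.141, -0.002, 3.117]
contact_force: [-0.0, -0.4, -6.0]
opening: 0.576
```

{"name": "drive_tool", "arguments": {"deltas": [[0,0,1,0],[0,0,2,0],[0,0,3,0],[0,0,4,0],[0,0,5,0],[0,0,6,0],[0,0,7,0],[0,0,7,0]]}}

```text
t: 36.93
ee_pos: [0.6576, -0.1469, -0.0249]
tool_rot: [-3.142, -0.0, 3.117]
contact_force: [-0.4, 0.6, -6.5]
opening: 0.577
```

{"name": "drive_tool", "arguments": {"deltas": [[0,0,0.5,0],[0,0,1,0],[0,0,1.5,0],[0,0,2,0],[0,0,2.5,0],[0,0,2.5,0],[0,0,2.5,0],[0,0,2.5,0]]}}

```text
t: 37.6
ee_pos: [0.6578, -0.147, -0.0273]
tool_rot: [-3.142, 0.0, 3.117]
contact_force: [-0.2, -0.0, -5.8]
opening: 0.581
```

{"name": "drive_tool", "arguments": {"deltas": [[0,0,0.3,0],[0,0,0.7,0],[0,0,1,0],[0,0,1.5,0],[0,0,1.5,0],[0,0,1.5,0],[0,0,1.5,0],[0,0,1.5,0]]}}

```text
t: 38.27
ee_pos: [0.6579, -0.147, -0.0279]
tool_rot: [-3.142, 0.0, 3.117]
contact_force: [-4.2, 1.5, 5.2]
opening: 0.573
```

Touchdown at reported z = -27.9. Releasing and withdrawing.

{"name": "drive_tool", "arguments": {"deltas": [[0,0,0,0],[0,0,0,0],[0,0,0,0],[0,0,0,0],[0,0,0,0],[0,0,0,0],[0,0,0,0],[0,0,0,0]], "jaw": 0}}

```text
t: 38.93
ee_pos: [0.6578, -0.147, -0.0289]
tool_rot: [-3.142, 0.0, 3.117]
contact_force: [0.4, 1.0, -1.2]
opening: 1.005
```

{"name": "drive_tool", "arguments": {"deltas": [[0,0,-5,0],[0,0,-15,0],[0,0,-35,0],[0,0,-65,0],[0,0,-100,0],[0,0,-135,0],[0,0,-165,0],[0,0,-180,0]]}}

```text
t: 39.6
ee_pos: [0.6606, -0.1477, 0.1583]
tool_rot: [-3.14, 0.009, 3.117]
contact_force: [0.7, -0.5, 0.5]
opening: 1.002
```

{"name": "drive_tool", "arguments": {"deltas": [[0,0,0,0],[0,0,0,0],[0,0,0,0],[0,0,0,0],[0,0,0,0],[0,0,0,0],[0,0,0,0],[0,0,0,0]]}}

```text
t: 40.27
ee_pos: [0.6574, -0.1469, 0.1504]
tool_rot: [3.141, -0.001, 3.117]
contact_force: [-0.1, 0.1, 0.1]
opening: 1.001
```

```bash
python3 go.py 657 -146 -30 3.117;python3 cone.py 19; python3 - <<'E'
from h import *
c=read_camera("wrist"); save(c,"w19.png")
hsv=cv2.cvtColor(c["frame"],cv2.COLOR_RGB2HSV); m=cv2.inRange(hsv,(95,120,30),(125,255,255)); ys,xs=np.nonzero(m); px=np.c_[xs,ys]; P=depthpts(c,px); t=(abs(P[:,2]-.04)<.006)&(np.hypot(P[:,0]-.657,P[:,1]+.147)<.06)
print(t.sum(),np.median(P[t,2]),cv2.minAreaRect((onplane(c,px[t],.04)[:,:2]*1000).astype(np.float32)))
c=read_camera("scene"); save(c,"s19.png")
a=np.load("scene0.npy",allow_pickle=True).item()["frame"]
# bystander drift: template matching per object
for n,(x0,y0,x1,y1) in dict(amber=(160,288,196,322),sander=(300,145,347,180),paste=(362,250,398,294),pink=(208,260,252,300),purple=(285,302,320,345)).items():
    r=cv2.matchTemplate(c["frame"][y0-8:y1+8,x0-8:x1+8],a[y0:y1,x0:x1],cv2.TM_CCOEFF_NORMED); _,mx,_,l=cv2.minMaxLoc(r); print(n,l[0]-8,l[1]-8,round(mx,3))
E
```

```text
now [ 657.4 -146.9  150.4] rot [ 3.1413e+00 -1.2000e-03  3.1168e+00] delta [  0.2   0.8 180.4] turn -0.0 j [-0.26  0.29  1.66  0.    1.19 -1.8 ] F [-0.1  0.1  0.1] open 1.001 t 40.2667
scene 155 z pct [72.7 78.2 80.2] ((513.2806396484375, -115.85111999511719), 28.5384578704834)
3667 0.03988430555608663 ((658.0122680664062, -146.34185791015625), (49.945106506347656, 64.13890075683594), 88.60774993896484)
amber 0 0 0.992
sander 0 0 0.755
paste 0 0 0.997
pink 0 0 0.962
purple 0 0 0.993
```

View pics/s19.png

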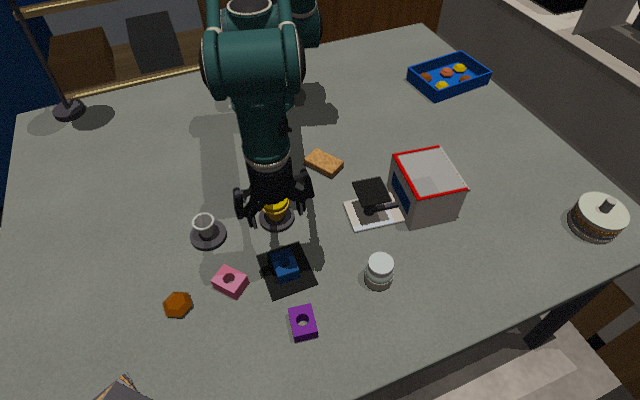

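View pics/w19.png

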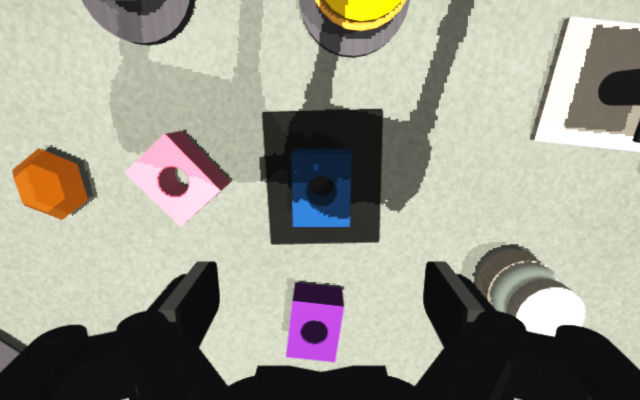

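The weight lies flat on the pad (wrist (321,188), top at 39.9 mm, well inside the edges). The flap is shut at (430,172) in the scene view, the cone is seated, and the bystanders have not moved. The arm is clear and touching nothing, so I'm handing in.

```bash
python3 -c "
from workcell import robot
print(robot.hand_in())"
```

```text
the job is handed in; nothing more can be done
None
```

The job is done and handed in at about 40 s of the 72 s allowed. The steps ran in the order asked:
- The weight went onto the press plate and held the flap open.
- The cone went into the brass cup, was lifted 15 mm to check it came free, and was seated again.
- The weight went back on its pad and the flap shut.

**Last checks:**
- **Cone:** After the second seating the disc top was at 77.1 mm and the knob top at 119.1 mm. Fully home is 77 and 119 mm, and the two axes coincide.
- **Weight:** It lies flat, with its top at 39.9 mm (40 expected). It is about 2 mm from the pad's centre.
- **Flap:** It looks shut in the final scene picture.
- **Bystanders and look-alikes:** None shifted in the before/after image match. The sanding block's match was weaker (0.755) because its lighting had changed.
- **Arm:** It stands clear, and the wrist reads about 0 N.

**What disagreed or went wrong:**
- **TCP height:** The reported TCP height reads about 39 mm lower than the real fingertips. Because of this, the first grasp closed on air just above the weight, without touching it. I measured the offset with the wrist camera and corrected for it.
- **Cone grasp:** I turned the jaws 45° inside the box because a finger linkage would have passed within about 2 mm of the open flap.
- **Last look at the cone:** In the final scene view the gripper partly hid the cone, so that reading (about 78 mm) was coarse. I relied on the earlier close view from the wrist camera.

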